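# Weigh the carbide scrap pail on the hand scale

### The arm

A 6-joint arm with a two-finger parallel gripper is mounted at the origin on the work surface. World frame = base frame: x ahead of the robot, y to its left, z up, the work surface at z = 0. Lengths are in m, angles in rad, forces in N, time in s.
With the tool pointing down it reaches from about 0.325 to 0.925 m from the base axis. Payload 3.1 kg.
Tool frame: the origin (TCP) lies midway between the tips of the shut fingers; the grasp point (between the pads) lies 19 mm behind it (hold_point_z is the distance from the TCP to the grasp point, in m); x points along the fingers, z is the direction in which the jaws open and shut, and the axes are right-handed (so a half turn about x gives the same grasp; the last joint's range is limited). The gripper opens to 85 mm and grips with 20 to 120 N. Pads are 22 mm wide; open, the fingers measure 114 mm over their backs; the gripper's body (76 mm by 85 mm) begins 54 mm behind the grasp point. The pads swing forward as they close: fully open they stand 13 mm farther back than shut.
Start: joints at [-1.444, 0.217, 1.613, -0, 1.311, -0.112], TCP at [0.148, -0.607, 0.231] pointing down, gripper open.
Joint ranges: [-2.75, 2.75], [-0.78, 2.1], [0.31, 2.55], [-1.13, 4.27], [0.13, 2.63], [-2.58, 2.58]. Speed limits (rad/s): [2.79, 2.79, 3.14, 3.14, 3.14, 3.14].

### API

Orientations are given as a unit quaternion [x, y, z, w].
In Python, from bench import * gives the robot as it stands.
- The arm moves only by the shell command python3 -m creep 'ROWS' [FORCE]. ROWS is JSON, a list of rows, each a list of 3 entries, a list of its own where there are three numbers: the finger opening in mm, from 0 to 85.4, then the shift along the world's x, y, z scaled (see below), then the turn, a rotation vector about the world's x, y, z scaled (see below). A call has 1 to 12 rows; each row shifts and turns the commanded pose from where the row before left it; what a row does not reach is not made up. The controller multiplies each number of a shift by 0.06 m and each number of a turn by 5 degrees. A row lasts 1/8 s, in which the tool goes at most 62.5 mm and 10.7 degrees, less where a joint would pass 70% of its speed; a pose out of reach is approached as far as the arm can. A call with a number of a shift or a turn outside -1 to 1 is refused whole. A call with a gripper value outside its range is refused whole. The fingers move at their own pace and stop on an object; FORCE is the grip in N (left out, the last holds). Time passes only in rows, so rows that do not move let the fingers close. It gives the time, the measured TCP pose, the force and the opening at its end, in the units of the state.
- get_state(): the state, without advancing time (a new reading comes with each control period).
- camera(name): name is "side" or "top"; returns a dict with "pixels" (384x512x3 uint8, red, green, blue), "intrinsics" (3x3 intrinsics, pixels), "k1" (the pictures are not rectified: a ray, as slopes to the right and down, at radius r is drawn at 1 + k1 r^2 times it, then the intrinsics apply), "xyz" and "attitude" of the camera in the world. Camera axes: x right, y down, z forward; pixel columns grow to the right and rows downward; lengths in m; the calibration is good to about 2 mm. A picture is of the moment at which its call begins. There is no depth.
- sign_off(): hands the job in, once; it reports no verdict.
Trained networks look in the newest picture that a camera, given by its name, has taken for a name from the list of things; names that differ only in an ending like _2 or _b are one class to them, and where a whole thing is asked for, a point or a joint stands for the part that bears it (a point fixed in the world has none). Each returns a list of dicts, best first, with "score" (0 to 1); they miss things now and then, are a little off and sometimes report something else, mostly with a low value. They report only what shows in the picture. A call takes as long as a camera call. They do not tell look-alikes from the thing itself.
- masks_of(camera, target): "mask" (384x512 bool, what is visible of it) and "bbox" ([centre column, centre row, width, height] in pixels, round what is visible of it).
- landmark_of(camera, target): "at" ([column, row] in pixels: a listed point, or the origin of a listed thing).
The state is a dict: "t": time; "joint_positions": joint angles; "dq": joint speeds; "joint_torque": joint torques, N m; "tool_pos": TCP position; "orientation": TCP orientation; "ft_force": force on the tool from outside, world axes, zero at the start; "ft_torque": the same for the moment, N m; "grip_width": finger opening in m.
Only numpy, scipy, OpenCV 4.12 (cv2) and the standard library are available. Lean on these libraries where they do the work, as an engineer would, in place of code of your own. Each camera call takes 0.05 s, during which the arm holds its last target.

### The job

Weigh the scrap pail: take the spring scale off its bench rack by the handle, catch its hook in the crook at the middle of the pail's wire bail (which leans over to one side), and draw slowly straight up until the pail hangs level, about a centimetre clear of the bench, and keep it hanging still for two seconds so that I can read the pointer. Then set the pail down softly where it stood, unhook the scale without dragging or tipping the pail, and hang it back in the fork of its rack without forcing it. Do not jerk, overload or press down with the scale, keep the hand off the pail, and leave the other things on the bench alone.

Things in the scene. Friction and masses are not known exactly. Their poses are not given: they have to be found in the camera images.
- scale: 1 kg tubular spring scale, standing upright in the rack. Origin: on its axis at the underside of the collar that rests on the fork. z up along the axis; x: the way the hook's mouth faces; y: along the handle. From the origin up: collar 44 mm across and 6 mm high, neck 16 mm across to z=18 mm, then a black T-handle (18 mm along x, 80 mm along y, z=18 to 40 mm). From the origin down: aluminium tube 30 mm across and 80 mm long, then the wire hook. Weighs 160 g with its hook
- scale_grip (a point): centre of the scale's handle, 29 mm above the scale's origin; pinch the handle across its 18 mm thickness (along the scale's x)
- hook_seat (a point): where the centre of a hung 6 mm wire comes to lie in the bottom of the hook's bend, on the scale's axis; with no load 139.5 mm below the scale's origin. The hook is a J of 5 mm wire in the scale's xz plane: its back stands 12 mm to -x, its bend's underside lies 8 mm below this point, its point stands 12 mm to +x with its top 9 mm above this point; the mouth is the gap above the point, free for 34 mm above the hook's back and 44 mm below its stem, on the axis
- scale_hook (a joint): how far the hook is drawn out of the tube, m: 0 with no load; needs 0.05 N to start, then 160 N/m; 0.060 is the 1 kg mark, the end of the scale, and the stop is at 0.066. A black cross pointer on the tube's graduated face moves down with it
- rack: green painted steel bracket bolted to the bench, post 16 mm thick behind, with a flat fork of two prongs 165 mm above the bench on which the scale's collar rests. Origin: on the bench under the scale's place; x points from the open end of the fork to the post. The prongs are 36 mm apart inside and run from x=-36 mm to x=36 mm; an upturned lip 5 mm high at the open ends keeps the collar in: lift the scale over it before drawing it out along the rack's -x
- pail: small round lidded steel pail of scrap carbide, 100 mm across (lid 106 mm), 57 mm high; its weight is not known, 0.3 to 0.7 kg. Origin: centre of the underside; z up; y: along the hinge of its wire bail (a half turn looks the same)
- bail_hinge (a point): middle of the bail's hinge axis, inside the pail 42 mm above its underside. The hinge is a little stiff: the bail lies over to one side of the pail or the other, 0.28 to 0.55 rad from upright, and stays where pushed (0.5 N at the top). Its lean is not in this pose. 6 mm wire; shoulders 102 mm apart, 48 mm from the hinge, rise to 58 mm at y=+-9 mm; there begins the crook
- pail_axis (a point): point on the pail's axis 113.5 mm above its underside: with the bail upright, the top of its crook (wire centre line) lies here, 71.5 mm from the hinge; with the bail leaning it lies to one side. The crook is an upturned U in the wire, 18 mm wide between wire centres at its foot and 13.5 mm tall. The hook goes up into it from below; the pail hangs level only from there, bail upright
- tin: bystander: plain round steel tin without a handle, 95 mm across, 72 mm high; origin: centre of its underside
- arbor: bystander: steel taper tool arbor standing on its flange, 62 mm across at the foot, 96 mm high; origin: centre of its underside
- wheel: bystander: grinding wheel lying flat, 125 mm across, 20 mm thick; origin: centre of its underside
Not all that is in view belongs to the job. Leave any brown or red look-alike of the scale alone.

How it is judged:
By the outcome, as a careful person would: the job done as asked, in the order asked, and still so for the second after the job is handed in, with the robot touching nothing.
It also fails if it takes over 72 s, if anything falls off the work surface, if the arm or the gripper's body presses on something with over 40 N, if the wrist force passes 120 N, or if a joint passes its speed limit or range.

## Working session

There is one attempt and no reset: what is moved stays moved. The work goes in short steps, Python scripts to look and compute and a shell command to move; the robot and the scene stay as the last step left them, time stands still between calls to the robot, and variables do not carry over. Pictures are saved under pics/ and viewed, and the job is handed in when it is done.

```bash
ls; mkdir -p pics; python3 - <<'E'
from bench import *
import cv2
s=get_state()
for k in s: print(k,s[k])
for c in ("side","top"):
    d=camera(c); cv2.imwrite(f"pics/{c}0.png",cv2.resize(d["pixels"][:,:,::-1],(768,576),interpolation=cv2.INTER_CUBIC))
    print(c,d["intrinsics"],d["k1"],d["xyz"],d["attitude"])
    for n in ["scale","scale_grip","hook_seat","rack","pail","bail_hinge","pail_axis","tin","arbor","wheel"]:
        print(n,[(round(x["score"],2),[round(float(v)) for v in x["at"]]) for x in landmark_of(c,n)][:4])
E
```

```text
pics
t 0.0
joint_positions [-1.44423375e+00  2.17783849e-01  1.61495068e+00  6.73993366e-06
  1.31126359e+00 -1.12178380e-01]
dq [ 0.00010438 -0.00030301 -0.00035851  0.00115641 -0.00154641 -0.00046544]
joint_torque [-3.18370794e-04 -3.96844482e+01 -3.03853798e+01 -9.88625220e-05
  9.79551551e-03  7.67365862e-06]
tool_pos [ 0.14773271 -0.60644981  0.22994119]
orientation [ 0.43749714  0.55658877 -0.43629981  0.55538065]
ft_force [ 0.32382178  0.17908697 -0.35776482]
ft_torque [-0.02952571 -0.01651961  0.0205731 ]
grip_width 0.08546810597535623
side [[410.79463312   0.         261.13594325]
 [  0.         410.79463312 188.62853488]
 [  0.           0.           1.        ]] -0.10218106664683649 [-0.04668718  0.79853277  0.79093622] [-0.22922599  0.84209852 -0.46753109  0.14049984]
scale [(0.93, [352, 230]), (0.9, [219, 176]), (0.85, [282, 164]), (0.44, [281, 203])]
scale_grip [(0.9, [351, 234]), (0.61, [278, 160]), (0.58, [216, 176])]
hook_seat [(0.55, [282, 202]), (0.52, [254, 192])]
rack [(0.8, [282, 205]), (0.26, [243, 259])]
pail [(0.68, [242, 260])]
bail_hinge [(0.88, [242, 248])]
pail_axis [(0.95, [240, 227])]
tin [(0.88, [190, 258]), (0.61, [244, 260])]
arbor [(0.73, [198, 303])]
wheel [(0.96, [205, 215])]
top [[360.81118261   0.         251.44069514]
 [  0.         360.81118261 190.98507491]
 [  0.           0.           1.        ]] -0.11523348163288466 [ 0.35849285 -0.07968783  1.1895636 ] [-0.7002917   0.70863749 -0.05656166  0.06500174]
scale [(0.8, [308, 124]), (0.74, [363, 254]), (0.62, [291, 285]), (0.53, [307, 200])]
scale_grip [(0.83, [284, 292]), (0.78, [359, 256]), (0.74, [309, 119]), (0.68, [305, 197])]
hook_seat [(0.53, [311, 166]), (0.38, [334, 275]), (0.36, [390, 222]), (0.2, [194, 175])]
rack [(0.79, [299, 206])]
pail [(0.69, [211, 217])]
bail_hinge []
pail_axis [(0.59, [207, 214])]
tin [(0.94, [193, 178])]
arbor [(0.84, [157, 211])]
wheel [(0.82, [250, 147]), (0.53, [214, 218])]
```

View pics/side0.png

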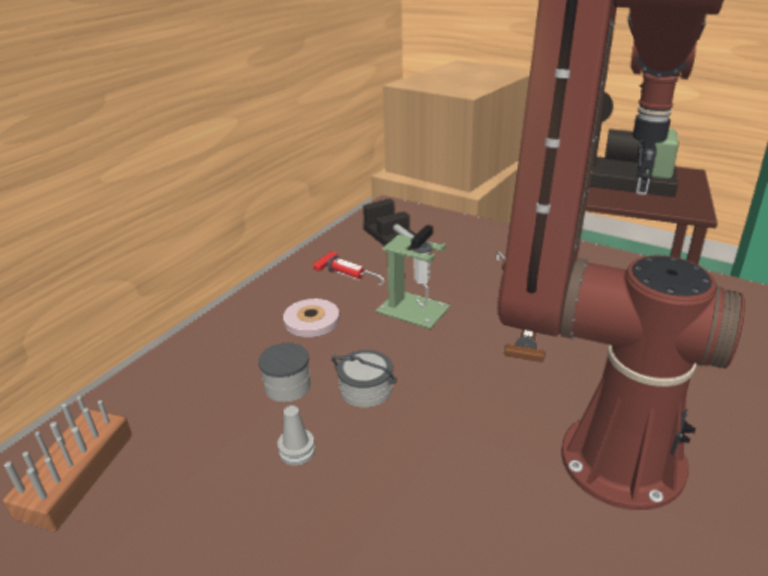

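View pics/top0.png

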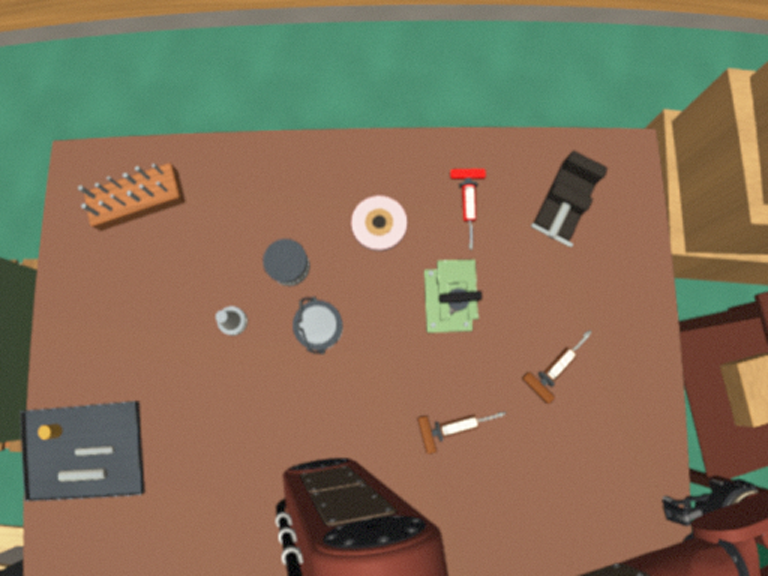

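Candidates for the scale (top picture, 768 px): black T-handle in the green rack (460,298); red look-alike (468,200); brown ones (430,432) and (540,387). By description I choose the black one in the rack. I'll check it in close crops.

```bash
cat > h.py <<'E'
from bench import *
import numpy as np, cv2
from scipy.spatial.transform import Rotation as R
from scipy.optimize import least_squares
def proj(d,P):
    P=np.atleast_2d(P); q=R.from_quat(d["attitude"]).inv().apply(P-d["xyz"])
    s=q[:,:2]/q[:,2:]; r2=(s**2).sum(1,keepdims=True); s=s*(1+d["k1"]*r2)
    K=d["intrinsics"]; return s@K[:2,:2].T+K[:2,2]
def ray(d,uv):
    K=np.array(d["intrinsics"]); t=(np.array(uv,float)-K[:2,2])/K[0,0]; s=t.copy()
    for _ in range(30): s=t/(1+d["k1"]*(s@s))
    v=R.from_quat(d["attitude"]).apply([s[0],s[1],1]); return np.array(d["xyz"]),v/np.linalg.norm(v)
def onz(d,uv,z):
    o,v=ray(d,uv); return o+v*(z-o[2])/v[2]
def tri(obs):
    A=0;b=0
    for d,uv in obs:
        o,v=ray(d,uv); M=np.eye(3)-np.outer(v,v); A=A+M; b=b+M@o
    return np.linalg.solve(A,b)
def crop(d,x0,y0,w,h,k,name,pts=None):
    im=d["pixels"][y0:y0+h,x0:x0+w,::-1]
    im=cv2.resize(im,None,fx=k,fy=k,interpolation=cv2.INTER_CUBIC)
    if pts is not None:
        for i,p in enumerate(pts):
            c=(int((p[0]-x0+.5)*k),int((p[1]-y0+.5)*k)); cv2.circle(im,c,2,(255,0,255),-1)
    cv2.imwrite("pics/"+name,im)
E
python3 - <<'E'
from h import *
S=camera("side");T=camera("top")
crop(S,215,130,100,145,4,"s1.png"); crop(T,190,160,140,90,5.5,"t1.png")
print("grip z.194",onz(T,(305,197),.194), onz(S,(278,160),.194))
print("tri",tri([(T,(305,197)),(S,(278,160))]))
print("rack",onz(T,(299,206),0),onz(S,(282,205),0))
print("pail top",onz(T,(211,217),0),onz(S,(242,260),0), "axis",onz(T,(207,214),.1135),onz(S,(240,227),.1135))
for n,z in(("tin",(193,178)),("arbor",(157,211)),("wheel",(250,147))): print(n,onz(T,z,0))
E
```

```text
grip z.194 [ 0.51264642 -0.21818552  0.194     ] [ 0.51009426 -0.19817463  0.194     ]
tri [ 0.51745699 -0.21827323  0.18262576]
rack [ 0.51268131 -0.22410612  0.        ] [ 0.51608848 -0.2368599   0.        ]
pail top [0.47955827 0.06851731 0.        ] [0.47984421 0.06864238 0.        ] axis [0.47717842 0.06651421 0.1135    ] [0.48370016 0.06292631 0.1135    ]
tin [0.61257917 0.13083453 0.        ]
arbor [0.50137041 0.25092378 0.        ]
wheel [ 0.71836341 -0.06326061  0.        ]
```

View pics/s1.png

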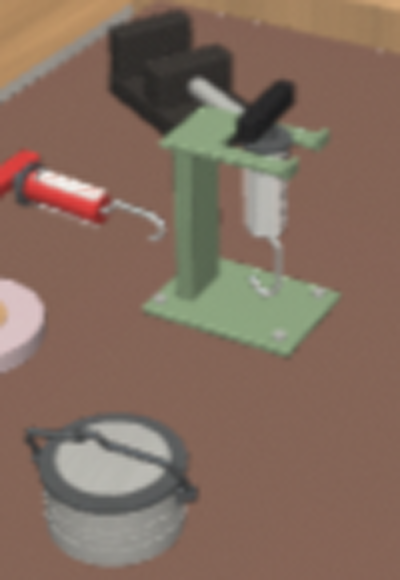

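View pics/t1.png

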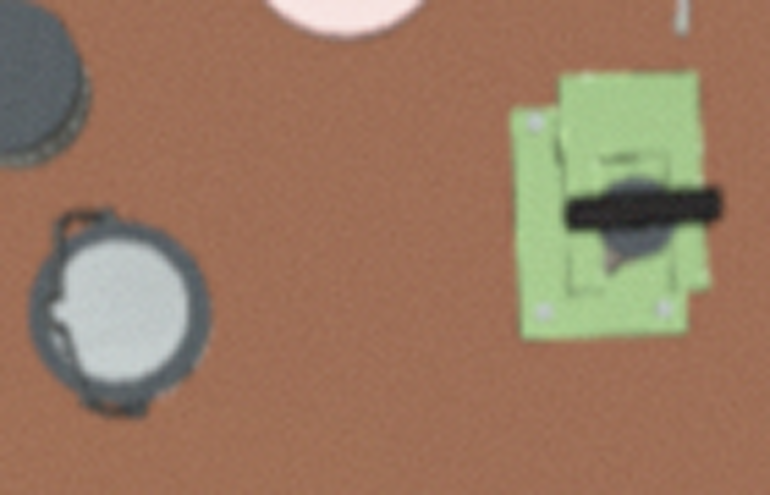

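```bash
python3 - <<'E'
from h import *
S=camera("side");T=camera("top")
c=lambda p:(p[0]/5.5+190-.5,p[1]/5.5+160-.5)
s=lambda p:(p[0]/4+215-.5,p[1]/4+130-.5)
a,b=onz(T,c((567,213)),.2),onz(T,c((720,204)),.2); print("handle ends",a,b,(a+b)/2,np.linalg.norm(a-b),np.degrees(np.arctan2(*(a-b)[:2][::-1])))
a,b=onz(T,c((708,290)),.168),onz(T,c((697,74)),.168); print("prong right edge",a,b,np.degrees(np.arctan2(*(b-a)[:2][::-1])))
for q in [(512,108),(522,338),(688,333)]: print("base",onz(T,c(q),.004))
for q in [(290,352),(340,296),(146,307)]: print("baseS",onz(S,s(q),.004))
# collar centre
print("collar",onz(T,c((640,218)),.171))
d=np.radians(4)
for m in (1,-1):
  o=np.array([.513,-.2165,.165]); ex=m*np.array([1,0.02,0]); P=[]
  for ang in np.linspace(np.pi,2*np.pi,9): P.append(o+ex*.012*np.cos(ang)*1+np.array([0,0,-.1395+.0105*0+ .010*np.sin(ang)]))
  P+= [o+ex*.012+[0,0,-.1305], o+ex*-.012+[0,0,-.1055],o+[0,0,-.0955],o+[0,0,-.08],o,o+[0,.04,.029],o-[0,.04,-.029]]
  P=np.array(P)
  crop(S,255,150,50,60,10,f"sm{m}.png",proj(S,P)); crop(T,280,175,50,50,10,f"tm{m}.png",proj(T,P))
A=np.vstack([np.hstack([cv2.imread("pics/sm1.png"),cv2.imread("pics/sm-1.png")])]);cv2.imwrite("pics/A.png",cv2.resize(A,(800,480)))
A=np.hstack([cv2.imread("pics/tm1.png"),cv2.imread("pics/tm-1.png")]);cv2.imwrite("pics/B.png",cv2.resize(A,(800,400)))
E
```

```text
handle ends [ 0.50873047 -0.18271161  0.2       ] [ 0.51229095 -0.26041863  0.2       ] [ 0.51051071 -0.22156512  0.2       ] 0.07778855324230324 92.62342132857121
prong right edge [ 0.47224746 -0.25811792  0.168     ] [ 0.58687288 -0.25712507  0.168     ] 0.4962640056641809
base [ 0.60367285 -0.1715093   0.004     ]
base [ 0.4632238 -0.1739814  0.004    ]
base [ 0.46478402 -0.27369094  0.004     ]
baseS [ 0.46361854 -0.17512994  0.004     ]
baseS [ 0.46506678 -0.26917761  0.004     ]
baseS [ 0.60210228 -0.17304733  0.004     ]
collar [ 0.51000079 -0.22364074  0.171     ]
```

View pics/A.png

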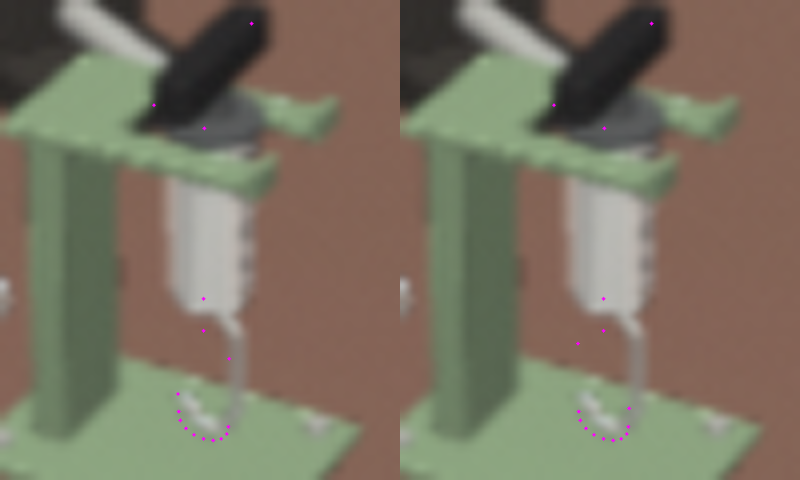

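View pics/B.png

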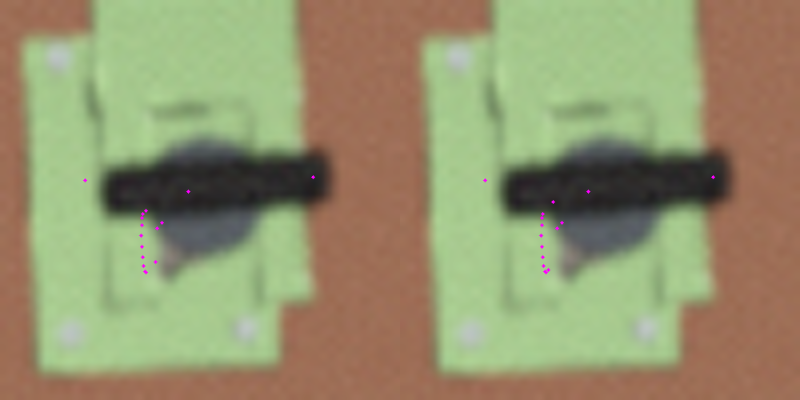

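Both overlays show the mouth facing world +x (back wire on the robot's side), and the scale axis sits near (0.511, -0.223). In the top crop the fork opens towards the robot (crop 290), and the bail leans towards image left (+y). Next I measure the pail and bail.

```bash
cat > pm.py <<'E'
from h import *
def pail(x,y,yaw,lean):
    ey=np.array([np.cos(yaw),np.sin(yaw),0]); ex=np.array([ey[1],-ey[0],0]) # pail y along ey ; x right-handed
    # lean toward L=-ex?  sign: +lean leans to +world-y when yaw~0
    L=-ex
    up=np.array([0,0,1])*np.cos(lean)+L*np.sin(lean)
    h=np.array([x,y,.042])
    prof=[(-.051,0),(-.051,.048),(-.009,.058),(-.009,.0625),(-.0064,.0689),(0,.0715),(.0064,.0689),(.009,.0625),(.009,.058),(.051,.048),(.051,0)]
    B=np.array([h+ey*a+up*b for a,b in prof])
    # densify
    D=np.vstack([B[i]+(B[i+1]-B[i])*np.linspace(0,1,5)[:,None] for i in range(len(B)-1)])
    t=np.linspace(0,2*np.pi,40)
    lid=np.c_[x+.053*np.cos(t),y+.053*np.sin(t),0*t+.057]
    foot=np.c_[x+.05*np.cos(t),y+.05*np.sin(t),0*t]
    return B,D,lid,foot
E
python3 - <<'E'
from pm import *
S=camera("side");T=camera("top")
for cam,z in(("side",0),("top",0)):
    m=masks_of(cam,"pail"); print([(round(k["score"],2),np.round(k["bbox"],1)) for k in m])
B,D,lid,foot=pail(.4785,.0675,np.radians(-8),.4)
crop(S,215,225,56,50,10,"a.png"); crop(T,192,195,42,46,10,"b.png")
crop(S,215,225,56,50,10,"a2.png",proj(S,np.vstack([D,lid,foot]))); crop(T,192,195,42,46,10,"b2.png",proj(T,np.vstack([D,lid,foot])))
r=lambda n:cv2.copyMakeBorder(cv2.imread("pics/"+n),0,40 if n[0]=='b' else 0,0,0,cv2.BORDER_CONSTANT)
r=lambda n:cv2.resize(cv2.imread("pics/"+n),(400,300) if 0 else (390,int(cv2.imread("pics/"+n).shape[0]*390/cv2.imread("pics/"+n).shape[1])))
cv2.imwrite("pics/SA.png",np.hstack([r("a.png"),r("a2.png")]));cv2.imwrite("pics/TB.png",np.hstack([r("b.png"),r("b2.png")]))
s=get_state(); q=R.from_quat(s["orientation"]); print(np.round(q.as_matrix(),3))
E
```

```text
[(0.67, array([243.2, 252.2,  43.9,  37.7]))]
[(0.63, array([209.9, 214.4,  34.9,  36.9]))]
[[-0.     0.972  0.237]
 [-0.     0.237 -0.972]
 [-1.    -0.     0.   ]]
```

View pics/SA.png

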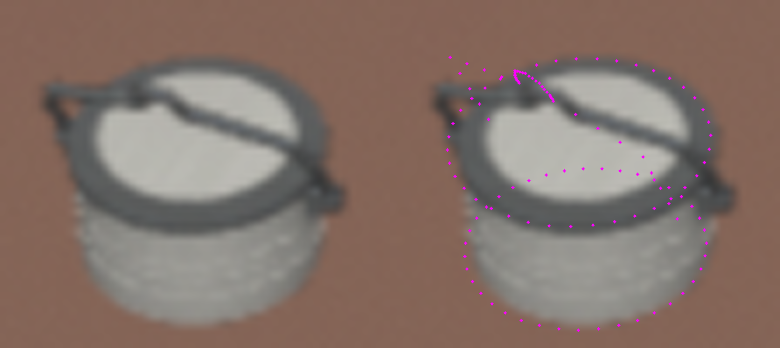

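View pics/TB.png

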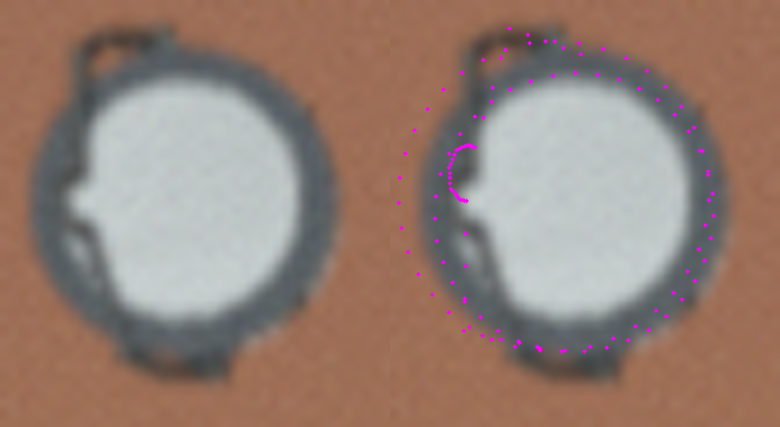

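```bash
cat >> pm.py <<'E'
def fit(S,T,obs,lidT,lidS=None,x0=(.478,.066,-.1,.4)):
    # obs list (cam, uv, bail index)
    def f(p):
        B,D,l,fo=pail(*p); e=[]
        for c,uv,i in obs: e+=list((proj(S if c=='S' else T,B[i])[0]-uv))
        for c,uv in lidT:
            e+=list(2*(proj(S if c=='S' else T,[[p[0],p[1],.057]])[0]-uv))
        return e
    r=least_squares(f,x0,loss='soft_l1'); return r.x,np.array(r.fun)
E
python3 - <<'E'
from pm import *
S=camera("side");T=camera("top")
s=lambda a,b:(215+a/6.964-.5,225+b/6.964-.5)
t=lambda a,b:(192+a/9.286-.5,195+b/9.286-.5)
def gray(d,c,name):pass
obs=[('T',t(85,50),9),('T',t(128,358),1),('S',s(52,95),9),('S',s(330,192),1),('T',t(75,180),7),('T',t(78,225),3),('S',s(135,97),7),('S',s(180,108),3)]
lid=[('T',t(184,200)),('S',s(198,143))]
p,e=fit(S,T,obs,lid); print(p,np.degrees(p[2]),np.round(e.reshape(-1,2),1))
B,D,l,fo=pail(*p); print("crook",B[5])
P=np.vstack([D,l,fo])
crop(S,215,225,56,50,10,"a.png"); crop(T,192,195,42,46,10,"b.png")
crop(S,215,225,56,50,10,"a2.png",proj(S,P)); crop(T,192,195,42,46,10,"b2.png",proj(T,P))
def r(n):
    i=cv2.imread("pics/"+n); return cv2.resize(i,(390,int(i.shape[0]*390/i.shape[1])))
cv2.imwrite("pics/fit1.png",np.vstack([np.hstack([r("a.png"),r("a2.png")])[:240],np.hstack([r("b.png"),r("b2.png")])[:380]])[:600])
E
```

```text
[0.47713975 0.06144369 0.1596458  0.53267137] 9.147030567249404 [[-0.9  0.4]
 [-0.6 -0.3]
 [ 0.5 -0.9]
 [-5.5 -6.6]
 [-0.8 -0.4]
 [-0.3  0.5]
 [ 0.9  0.1]
 [ 0.5  0. ]
 [-0.6 -0.2]
 [ 0.6 -3.1]]
crook [0.47136756 0.09729226 0.10359393]
```

View pics/fit1.png

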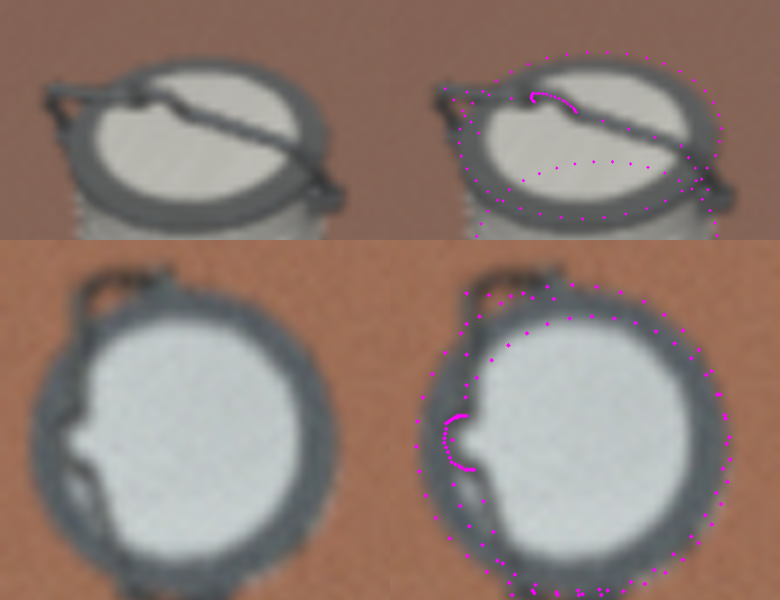

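Fit: the bail leans 0.53 rad to +y, the hinge yaw is +9°, and the crook top is about (0.471, 0.097, 0.104), which is consistent with the dimensions given. Moving above the scale.

```bash
python3 -m creep '[[85,[0.38,0.4,0.08],[0,0,0.99]],[85,[0.38,0.4,0.08],[0,0,0.99]],[85,[0.38,0.4,0.08],[0,0,0.99]],[85,[0.38,0.4,0.08],[0,0,0.99]],[85,[0.38,0.4,0.08],[0,0,0.99]],[85,[0.38,0.4,0.08],[0,0,0.99]],[85,[0.38,0.4,0.08],[0,0,0.99]],[85,[0.38,0.4,0.08],[0,0,0.99]],[85,[0.38,0.4,0.08],[0,0,0.99]],[85,[0.38,0.4,0.08],[0,0,0.99]],[85,[0.38,0.4,0],[0,0,0.99]],[85,[0.38,0.4,0],[0,0,0.99]]]' 40 && python3 -m creep '[[85,[0.38,0.4,0],[0,0,0.98]],[85,[0.38,0.4,0],[0,0,0.98]],[85,[0.38,0.4,0],[0,0,0.98]],[85,[0.35,0.4,0],[0,0,0.98]],[85,[0,0,0],[0,0,0]],[85,[0,0,0],[0,0,0]]]'
python3 - <<'E'
from h import *
s=get_state(); print(s["t"],s["tool_pos"],s["joint_positions"],np.degrees(R.from_quat(s["orientation"]).as_euler('xyz')),np.round(R.from_quat(s["orientation"]).as_matrix(),3))
S=camera("side");T=camera("top")
crop(S,250,100,80,110,5,"s3.png"); crop(T,270,160,80,80,5,"t3.png")
E
```

```text
t: 3.1
tool_pos: [0.4222, -0.3185, 0.2796]
orientation: [0.103, 0.699, -0.103, 0.7]
ft_force: [0.0, -0.1, 0.2]
grip_width: 0.0853
t: 3.85
tool_pos: [0.5106, -0.2236, 0.2793]
orientation: [-0.017, 0.707, 0.016, 0.707]
ft_force: [-0.2, 0.0, -0.0]
grip_width: 0.0852
3.85 [ 0.51055355 -0.22355424  0.27925634] [-5.38259046e-01  3.67958552e-02  1.72253537e+00 -7.12211751e-04
  1.38247172e+00 -5.84520432e-01] [-140.22448354   89.95814386 -137.56625761] [[-0.001 -0.046  0.999]
 [-0.     0.999  0.046]
 [-1.    -0.    -0.001]]
```

View pics/s3.png

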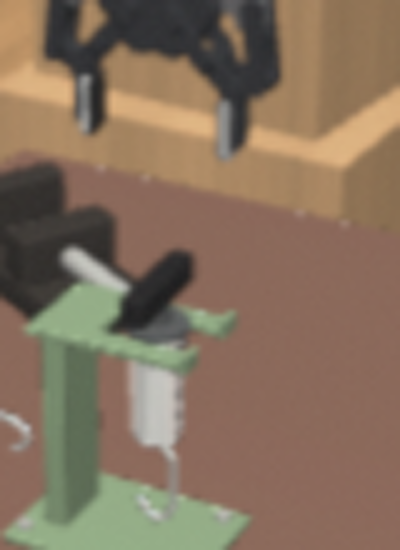

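```bash
python3 -m creep '[[85,[0,0,-0.34],[0,0,0]],[85,[0,0,-0.34],[0,0,0]],[85,[0,0,-0.34],[0,0,0]],[85,[0,0,-0.34],[0,0,0]],[85,[0,0,-0.2],[0,0,0]],[85,[0,0,-0.13],[0,0,0]],[85,[0,0,0],[0,0,0]],[85,[0,0,0],[0,0,0]]]'
python3 - <<'E'
from h import *
S=camera("side");T=camera("top")
crop(S,250,120,70,90,6,"s4.png"); crop(T,270,160,80,80,5,"t4.png")
E
```

```text
t: 4.95
tool_pos: [0.5114, -0.2237, 0.1788]
orientation: [-0.017, 0.706, 0.016, 0.707]
ft_force: [1.3, -0.6, 0.1]
grip_width: 0.0848
```

View pics/s4.png

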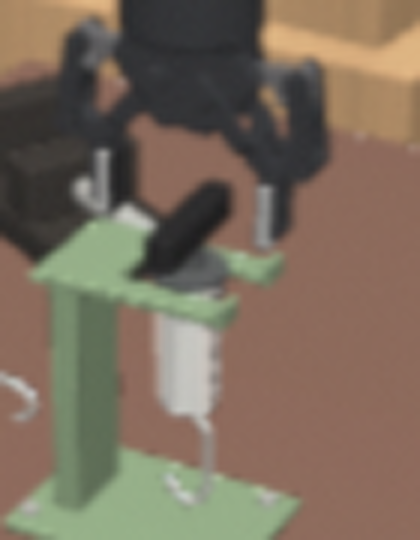

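View pics/t4.png

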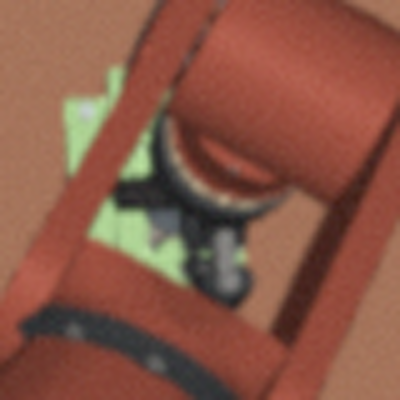

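Pads straddle the handle (pads at crop (103,180) and (265,215), handle centre (190,230)). Closing.

```bash
python3 -m creep '[[30,[0,0,0],[0,0,0]],[30,[0,0,0],[0,0,0]],[30,[0,0,0],[0,0,0]],[30,[0,0,0],[0,0,0]]]' 40; python3 -m creep '[[10,[0,0,0],[0,0,0]],[10,[0,0,0],[0,0,0]],[10,[0,0,0],[0,0,0]],[10,[0,0,0],[0,0,0]]]' 40
python3 - <<'E'
from h import *
s=get_state(); print(s["tool_pos"],s["ft_force"],s["ft_torque"])
S=camera("side")
crop(S,250,120,70,90,6,"s5.png")
E
```

```text
t: 5.55
tool_pos: [0.5108, -0.2232, 0.1779]
orientation: [-0.017, 0.707, 0.017, 0.707]
ft_force: [0.3, 0.6, -0.8]
grip_width: 0.0301
t: 6.05
tool_pos: [0.5108, -0.2233, 0.178]
orientation: [-0.017, 0.707, 0.017, 0.707]
ft_force: [-1.6, -0.5, 1.5]
grip_width: 0.0178
[ 0.51075028 -0.22328462  0.17800021] [-1.57800797 -0.53440535  1.47246259] [ 0.06025467  0.24109766 -0.025113  ]
```

View pics/s5.png

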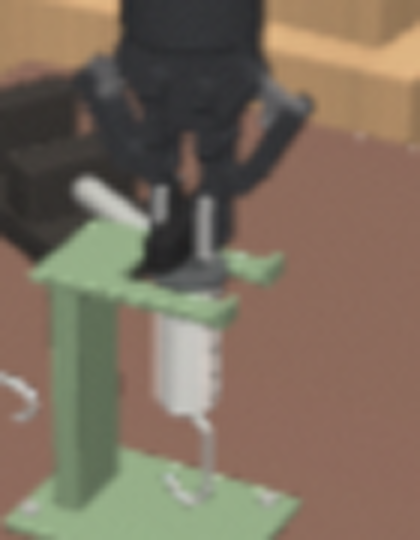

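```bash
python3 -m creep '[[10,[0,0,0.06],[0,0,0]],[10,[0,0,0.08],[0,0,0]],[10,[0,0,0.1],[0,0,0]],[10,[0,0,0.08],[0,0,0]],[10,[0,0,0],[0,0,0]],[10,[0,0,0],[0,0,0]]]'
python3 - <<'E'
from h import *
s=get_state(); print(s["tool_pos"],s["ft_force"],s["ft_torque"])
S=camera("side")
crop(S,250,120,70,90,6,"s6.png")
E
```

```text
t: 6.85
tool_pos: [0.5108, -0.2232, 0.197]
orientation: [-0.017, 0.707, 0.017, 0.707]
ft_force: [0.2, 1.0, -1.3]
grip_width: 0.0172
[ 0.51080353 -0.2232127   0.19704166] [ 0.16487017  0.98480075 -1.26343741] [ 0.02614018 -0.01418065 -0.03438819]
```

View pics/s6.png

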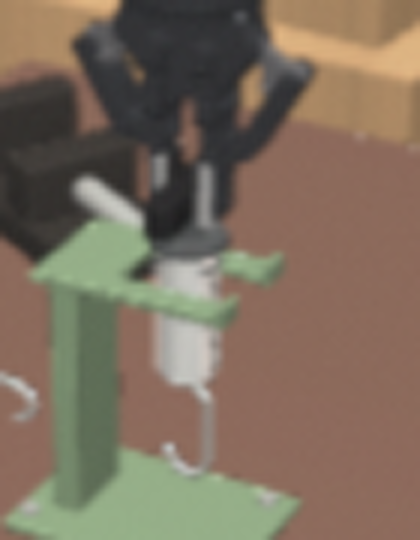

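```bash
python3 -m creep '[[10,[-0.1,0,0],[0,0,0]],[10,[-0.2,-0.003,0],[0,0,0]],[10,[-0.2,-0.003,0],[0,0,0]],[10,[-0.25,-0.003,0],[0,0,0]],[10,[-0.25,-0.003,0],[0,0,0]],[10,[-0.25,-0.003,0],[0,0,0]],[10,[-0.15,-0.003,0],[0,0,0]],[10,[0,0,0.2],[0,0,0]],[10,[0,0,0.2],[0,0,0]],[10,[0,0,0],[0,0,0]],[10,[0,0,0],[0,0,0]]]'
python3 - <<'E'
from h import *
s=get_state(); print(s["tool_pos"],s["ft_force"],s["ft_torque"])
S=camera("side");T=camera("top")
crop(S,240,100,110,120,5,"s7.png")
for c in("side","top"):
  for n in ("scale","hook_seat","scale_grip"): print(c,n,[(round(x["score"],2),np.round(x["at"],1)) for x in landmark_of(c,n)][:5])
E
```

```text
t: 8.28
tool_pos: [0.4272, -0.2244, 0.2214]
orientation: [-0.017, 0.707, 0.017, 0.707]
ft_force: [-0.5, 0.3, -2.3]
grip_width: 0.0173
[ 0.42723258 -0.2243651   0.22135877] [-0.51428375  0.25701461 -2.32270549] [ 0.01325516  0.02409704 -0.0083641 ]
side scale [(0.92, array([309.3, 156.9])), (0.76, array([221.2, 171.6])), (0.41, array([346.1, 188.3]))]
side hook_seat [(0.7, array([240.3, 227.9])), (0.57, array([252.1, 189.8])), (0.36, array([306.5, 196.3]))]
side scale_grip [(0.84, array([216.1, 171.1])), (0.78, array([304.9, 152. ])), (0.53, array([347.5, 187.4]))]
top scale [(0.88, array([365.3, 251.6])), (0.88, array([310.3, 124.4])), (0.75, array([310.5, 229.4])), (0.44, array([312.4, 229. ]))]
top hook_seat [(0.48, array([389.3, 216.4])), (0.47, array([314.5, 166.5]))]
top scale_grip [(0.93, array([361.1, 255.1])), (0.85, array([310.8, 118.4])), (0.61, array([309.3, 227.4]))]
```

View pics/s7.png

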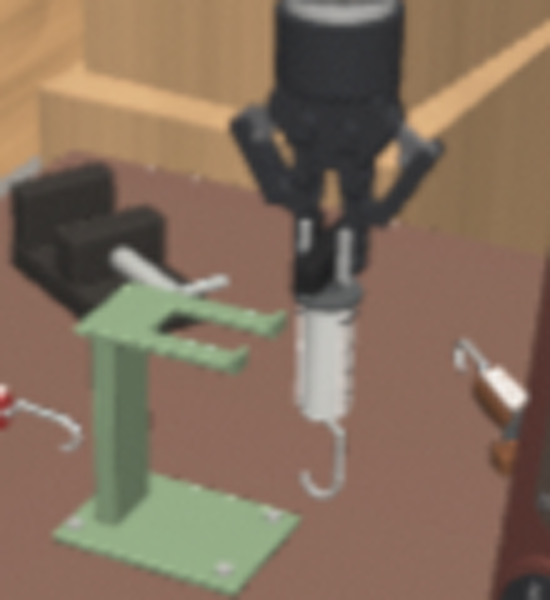

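Scale is free of the rack and hanging straight, with the fork empty. Swinging over to the pail and turning +96° so the mouth faces along the bail's lean.

```bash
python3 -m creep '[[10,[0.02,0.1,0.07],[0,0,0.5]],[10,[0.04,0.2,0.07],[0,0,0.9]],[10,[0.04,0.25,0.07],[0,0,1]],[10,[0.04,0.25,0.07],[0,0,1]],[10,[0.04,0.25,0.07],[0,0,1]],[10,[0.04,0.25,0.07],[0,0,1]],[10,[0.04,0.25,0.07],[0,0,1]],[10,[0.04,0.25,0.07],[0,0,1]],[10,[0.04,0.25,0.07],[0,0,1]],[10,[0.04,0.25,0],[0,0,1]],[10,[0.04,0.25,0],[0,0,1]],[10,[0.04,0.25,0],[0,0,1]]]' && python3 -m creep '[[10,[0.05,0.25,0],[0,0,1]],[10,[0.05,0.25,0],[0,0,1]],[10,[0.05,0.25,0],[0,0,1]],[10,[0.05,0.25,0],[0,0,1]],[10,[0.05,0.25,0],[0,0,1]],[10,[0.05,0.25,0],[0,0,1]],[10,[0.05,0.25,0],[0,0,1]],[10,[0.04,0.2,0],[0,0,0.9]],[10,[0.02,0.1,0],[0,0,0]],[10,[0,0,0],[0,0,0]],[10,[0,0,0],[0,0,0]]]'
python3 - <<'E'
from pm import *
s=get_state(); M=R.from_quat(s["orientation"]).as_matrix();print(s["t"],s["tool_pos"],s["ft_force"],np.round(M,3),np.degrees(np.arctan2(M[1,2],M[0,2])))
S=camera("side");T=camera("top")
cr=np.array([.4714,.0973,.1036]); L=np.array([-.159,.987,0])
hs=np.array(s["tool_pos"])-[0,0,.1525]
arc=[hs+M[:,2]*.012*np.cos(a)+np.array([0,0,.0055*0+.0105*np.sin(a)]) for a in np.linspace(np.pi,2*np.pi,9)]
P=np.array(arc+[hs+M[:,2]*.012+[0,0,.009],hs-M[:,2]*.012+[0,0,.034],cr])
crop(S,205,190,90,85,7,"s8.png",proj(S,P)); crop(T,170,160,90,80,7,"t8.png",proj(T,P))
E
```

```text
t: 10.18
tool_pos: [0.4545, -0.0555, 0.2593]
orientation: [-0.353, 0.612, 0.353, 0.613]
ft_force: [0.0, 0.6, -1.0]
grip_width: 0.0171
t: 11.55
tool_pos: [0.479, 0.0664, 0.259]
orientation: [0.538, -0.459, -0.538, -0.458]
ft_force: [0.4, 0.2, -1.5]
grip_width: 0.0175
11.55 [0.47898388 0.06639261 0.25896106] [ 0.38699092  0.2424234  -1.54839725] [[ 0.    -0.987 -0.159]
 [-0.    -0.159  0.987]
 [-1.     0.    -0.   ]] 99.15073531094548
```

View pics/s8.png

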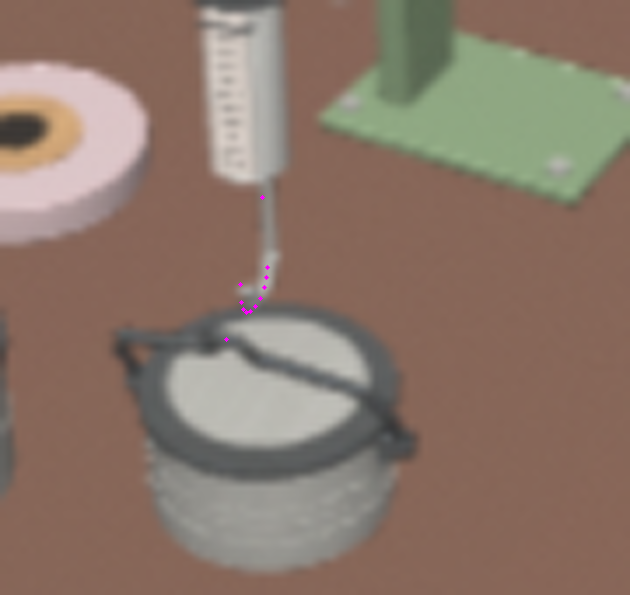

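View pics/t8.png

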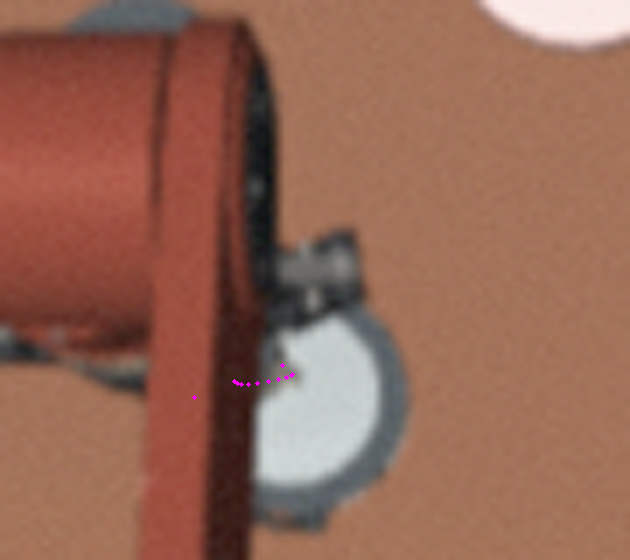

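```bash
python3 -m creep '[[10,[-0.02,-0.1,-0.08],[0,0,0]],[10,[0,0,-0.1],[0,0,0]],[10,[0,0,-0.1],[0,0,0]],[10,[0,0,-0.1],[0,0,0]],[10,[0,0,0],[0,0,0]],[10,[0,0,0],[0,0,0]]]'
cat > look.py <<'E'
import sys
from pm import *
s=get_state(); M=R.from_quat(s["orientation"]).as_matrix();print(s["t"],np.round(s["tool_pos"],4),np.round(s["ft_force"],2),np.round(s["ft_torque"],3))
S=camera("side")
crop(S,215,200,70,75,8,sys.argv[1])
E
python3 look.py s9.png
```

```text
t: 12.4
tool_pos: [0.4779, 0.0607, 0.2361]
orientation: [0.538, -0.458, -0.538, -0.458]
ft_force: [-0.6, 1.3, -1.2]
grip_width: 0.0174
12.4 [0.4779 0.0607 0.2361] [-0.58  1.32 -1.17] [ 0.008 -0.048 -0.025]
```

View pics/s9.png

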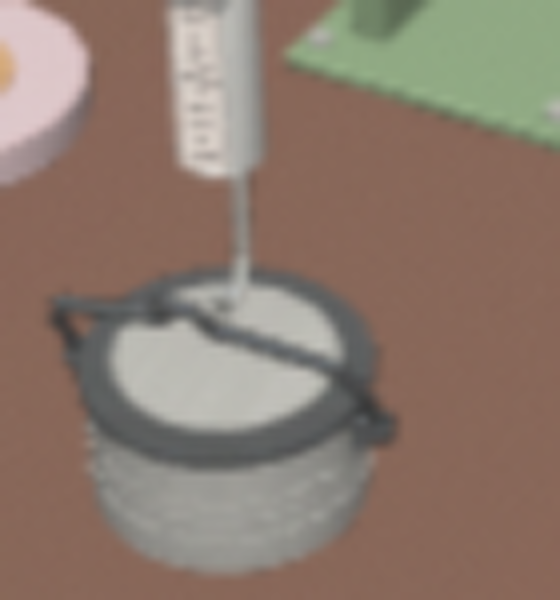

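```bash
python3 -m creep '[[10,[-0.016,0.1,0],[0,0,0]],[10,[-0.016,0.1,0],[0,0,0]],[10,[-0.016,0.1,0],[0,0,0]],[10,[-0.016,0.1,0],[0,0,0]],[10,[0,0,0],[0,0,0]]]'
python3 look.py s10.png
```

```text
t: 13.08
tool_pos: [0.4739, 0.0852, 0.2361]
orientation: [0.539, -0.458, -0.539, -0.458]
ft_force: [-0.0, 0.1, -1.6]
grip_width: 0.0176
13.075 [0.4739 0.0852 0.2361] [-0.04  0.14 -1.61] [ 0.01  -0.058  0.032]
```

View pics/s10.png

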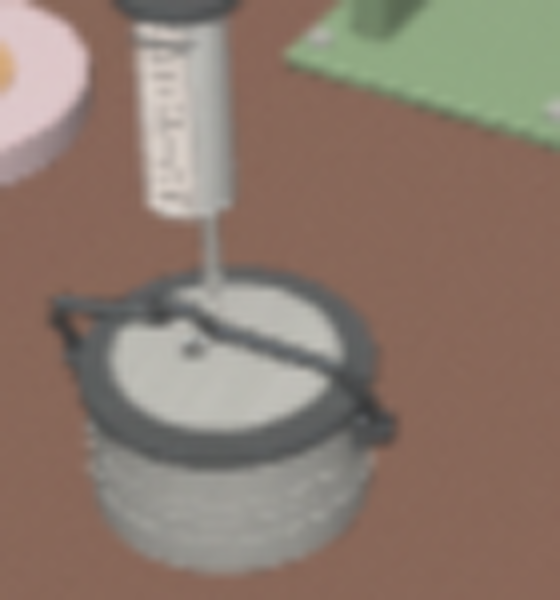

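```bash
python3 - <<'E'
from pm import *
S=camera("side"); s=get_state(); M=R.from_quat(s["orientation"]).as_matrix()
B,D,l,f=pail(.47714,.06144,.1596,.5327)
c=lambda P:(proj(S,P)-[215,200]+.5)*8
hs=np.array(s["tool_pos"])-[0,0,.1525]
print("bail",np.round(c(B)))
print("tip",c(hs+M[:,2]*.012+[0,0,.009]), "back top",c(hs-M[:,2]*.012+[0,0,.034]),"stem end",c(hs+[0,0,.0595]))
print("per mm x,y,z",[(c(hs+e)-c(hs))/10 for e in np.eye(3)*.01])
E
```

```text
bail [[365. 418.]
 [335. 368.]
 [214. 329.]
 [211. 324.]
 [199. 315.]
 [179. 308.]
 [164. 307.]
 [162. 313.]
 [166. 318.]
 [ 64. 302.]
 [102. 353.]]
tip [[180.58598971 332.12915102]] back top [[206.264384   232.58076194]] stem end [[187.52169914 191.69840625]]
per mm x,y,z [array([[-2.4217089 , -0.91061908]]), array([[-1.63450939,  1.61160561]]), array([[-0.15132875, -2.30045857]])]
```

```bash
python3 - <<'E'
from pm import *
S=camera("side")
im=S["pixels"][222:252,222:262,::-1]
im=cv2.resize(im,None,fx=18,fy=18,interpolation=cv2.INTER_CUBIC)
im=cv2.convertScaleAbs(im,alpha=1.5,beta=-60)
cv2.imwrite("pics/s11.png",im)
E
```

```text
(no output)
```

View pics/s11.png

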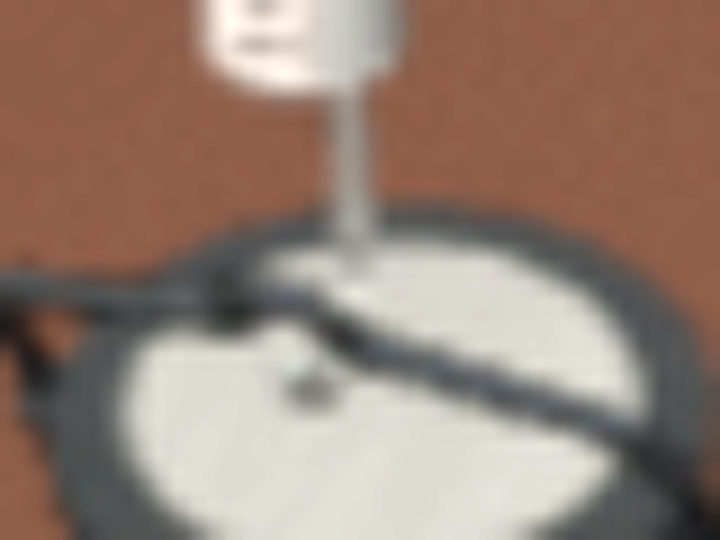

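The dark blob at crop (310,390) is the underside of the bend, as the model predicts. The point is under the crook and centred. Advancing the last 12 mm.

```bash
python3 -m creep '[[10,[-0.016,0.1,0],[0,0,0]],[10,[-0.016,0.1,0],[0,0,0]],[10,[0,0,0],[0,0,0]],[10,[0,0,0.07],[0,0,0]],[10,[0,0,0.07],[0,0,0]],[10,[0,0,0],[0,0,0]],[10,[0,0,0],[0,0,0]]]'
python3 look.py s12.png
```

```text
t: 14.1
tool_pos: [0.4722, 0.0966, 0.2446]
orientation: [0.538, -0.458, -0.538, -0.458]
ft_force: [0.3, 0.5, -1.3]
grip_width: 0.0177
14.1 [0.4722 0.0966 0.2446] [ 0.31  0.5  -1.32] [ 0.019 -0.044 -0.033]
```

View pics/s12.png

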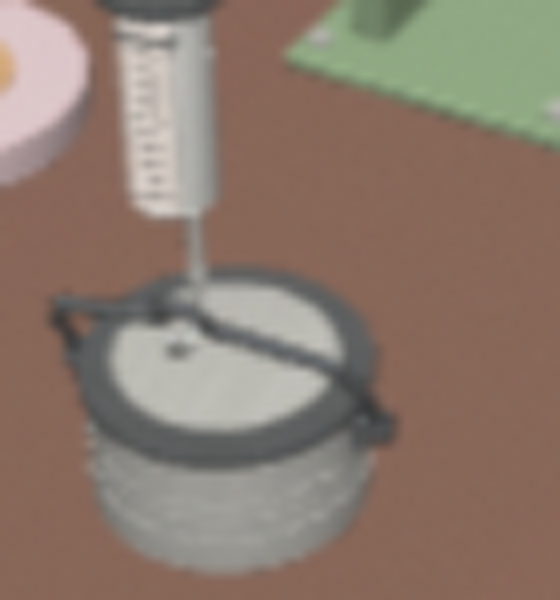

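```bash
python3 -m creep '[[10,[0,0,0.07],[0,0,0]],[10,[0,0,0.07],[0,0,0]],[10,[0,0,0],[0,0,0]],[10,[0.014,-0.1,0],[0,0,0]]]'; python3 -m creep '[[10,[0.008,-0.055,0.027],[0,0,0]],[10,[0.008,-0.055,0.027],[0,0,0]],[10,[0.008,-0.055,0.027],[0,0,0]],[10,[0.008,-0.055,0.018],[0,0,0]],[10,[0.008,-0.055,0.018],[0,0,0]],[10,[0.008,-0.055,0.018],[0,0,0]],[10,[0,0,0],[0,0,0]]]'
python3 look.py s13.png
```

```text
t: 14.65
tool_pos: [0.4729, 0.0909, 0.253]
orientation: [-0.538, 0.458, 0.539, 0.458]
ft_force: [-0.3, 0.3, -2.0]
grip_width: 0.0174
t: 15.52
tool_pos: [0.4759, 0.0705, 0.2611]
orientation: [0.538, -0.459, -0.538, -0.458]
ft_force: [-0.5, 0.7, -1.6]
grip_width: 0.0172
15.525 [0.4759 0.0705 0.2611] [-0.46  0.73 -1.64] [ 0.041 -0.059  0.018]
```

View pics/s13.png

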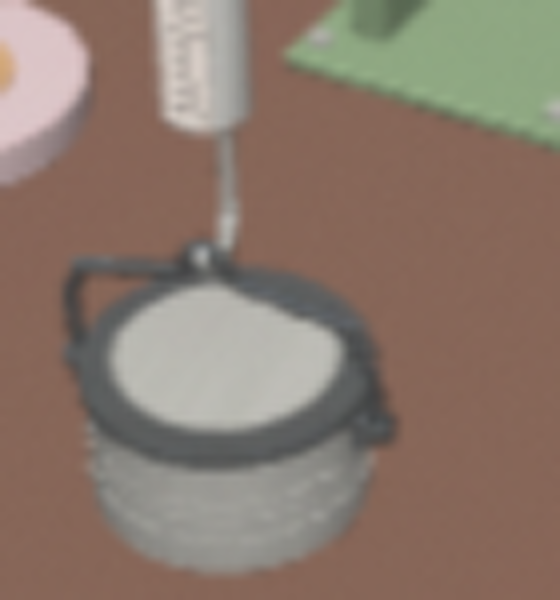

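The bail follows, and the hook's point shows through the crook at (203,262). Finishing the arc to the pail axis.

```bash
python3 -m creep '[[10,[0.008,-0.055,0.009],[0,0,0]],[10,[0.008,-0.055,0.009],[0,0,0]],[10,[0.004,-0.04,0.009],[0,0,0]],[10,[0,0,0.03],[0,0,0]],[10,[0,0,0.03],[0,0,0]],[10,[0,0,0],[0,0,0]]]'
python3 look.py s14.png
```

```text
t: 16.32
tool_pos: [0.4771, 0.0619, 0.2664]
orientation: [0.539, -0.458, -0.538, -0.458]
ft_force: [0.3, -0.0, -2.1]
grip_width: 0.0169
16.325 [0.4771 0.0619 0.2664] [ 0.26 -0.02 -2.06] [ 0.05  -0.08   0.041]
```

View pics/s14.png

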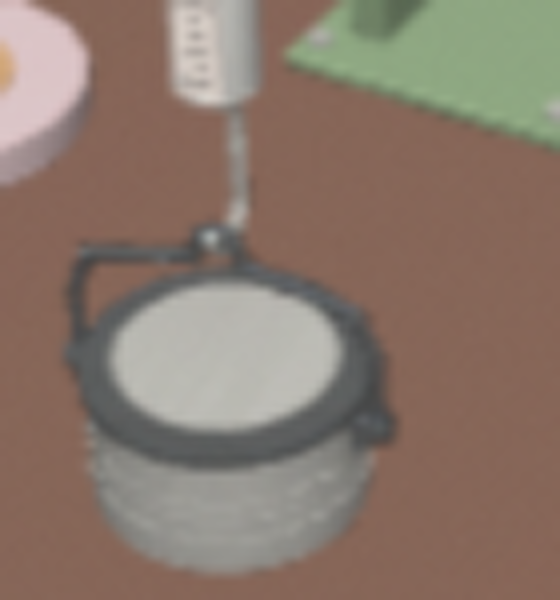

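```bash
python3 -m creep '[[10,[0,0,0.02],[0,0,0]],[10,[0,0,0.02],[0,0,0]],[10,[0,0,0.02],[0,0,0]],[10,[0,0,0.02],[0,0,0]],[10,[0,0,0.02],[0,0,0]],[10,[0,0,0.02],[0,0,0]],[10,[0,0,0.02],[0,0,0]],[10,[0,0,0.02],[0,0,0]],[10,[0,0,0.02],[0,0,0]],[10,[0,0,0.02],[0,0,0]],[10,[0,0,0],[0,0,0]],[10,[0,0,0],[0,0,0]]]'
python3 look.py s15.png
```

```text
t: 17.88
tool_pos: [0.477, 0.0619, 0.2782]
orientation: [-0.538, 0.458, 0.538, 0.458]
ft_force: [0.2, 0.9, -4.5]
grip_width: 0.0173
17.875 [0.477  0.0619 0.2782] [ 0.17  0.89 -4.45] [ 0.145 -0.207  0.048]
```

View pics/s15.png

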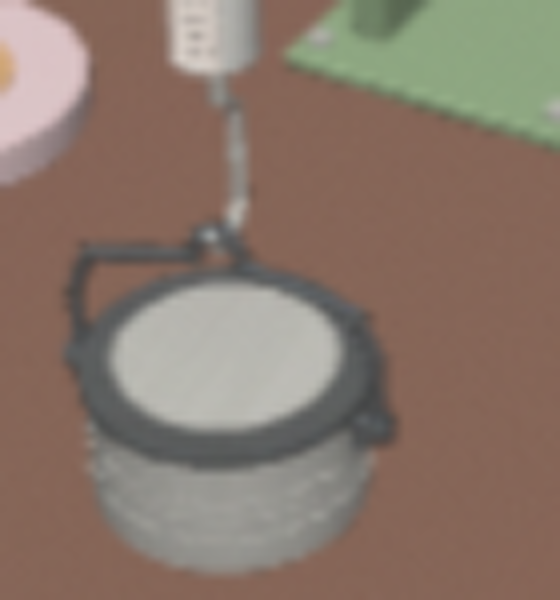

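```bash
python3 -m creep '[[10,[0,0,0.02],[0,0,0]],[10,[0,0,0.02],[0,0,0]],[10,[0,0,0.02],[0,0,0]],[10,[0,0,0.02],[0,0,0]],[10,[0,0,0.02],[0,0,0]],[10,[0,0,0.02],[0,0,0]],[10,[0,0,0.02],[0,0,0]],[10,[0,0,0.02],[0,0,0]],[10,[0,0,0.02],[0,0,0]],[10,[0,0,0.02],[0,0,0]],[10,[0,0,0],[0,0,0]],[10,[0,0,0],[0,0,0]]]'
python3 look.py s16.png
```

```text
t: 19.42
tool_pos: [0.477, 0.0619, 0.2902]
orientation: [-0.538, 0.458, 0.538, 0.458]
ft_force: [-0.4, 0.5, -5.5]
grip_width: 0.0173
19.425 [0.477  0.0619 0.2902] [-0.42  0.51 -5.48] [0.009 0.024 0.009]
```

View pics/s16.png

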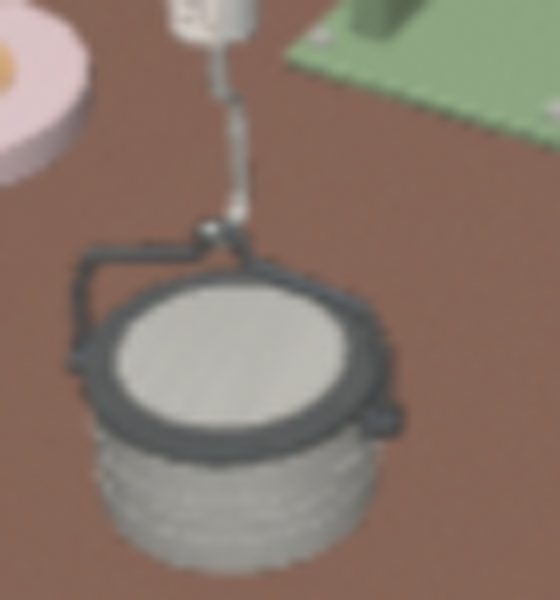

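```bash
python3 -m creep '[[10,[0,0,0.015],[0,0,0]],[10,[0,0,0.015],[0,0,0]],[10,[0,0,0.015],[0,0,0]],[10,[0,0,0.015],[0,0,0]],[10,[0,0,0.015],[0,0,0]],[10,[0,0,0.015],[0,0,0]],[10,[0,0,0.015],[0,0,0]],[10,[0,0,0.015],[0,0,0]],[10,[0,0,0.015],[0,0,0]],[10,[0,0,0.015],[0,0,0]],[10,[0,0,0],[0,0,0]],[10,[0,0,0],[0,0,0]]]'
python3 look.py s17.png
```

```text
t: 20.98
tool_pos: [0.477, 0.0619, 0.2992]
orientation: [-0.538, 0.458, 0.538, 0.458]
ft_force: [-0.2, -0.1, -5.1]
grip_width: 0.0172
20.975 [0.477  0.0619 0.2992] [-0.23 -0.07 -5.06] [ 0.026 -0.004  0.002]
```

View pics/s17.png

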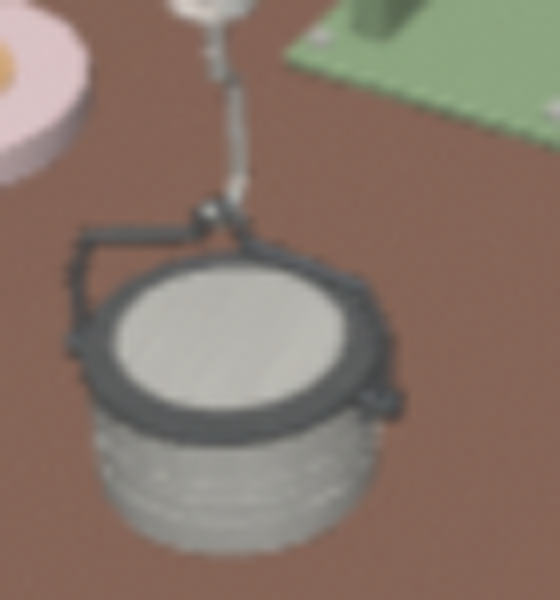

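```bash
cat > tilt.py <<'E'
import sys
from pm import *
# fit full 6dof pail pose in side view from picked edges? compare lid ellipses
def lidfit(path):
    im=cv2.imread(path) if isinstance(path,str) else path
    hsv=cv2.cvtColor(im,cv2.COLOR_BGR2HSV)
    m=((hsv[:,:,1]<40)&(hsv[:,:,2]>140)).astype(np.uint8)
    m=cv2.morphologyEx(m,cv2.MORPH_OPEN,np.ones((9,9)))
    cs,_=cv2.findContours(m,cv2.RETR_EXTERNAL,cv2.CHAIN_APPROX_NONE)
    cs=[c for c in cs if cv2.contourArea(c)>8000]
    c=max(cs,key=cv2.contourArea); h=cv2.convexHull(c)
    return cv2.fitEllipse(h),cv2.contourArea(c)
if __name__=="__main__":
    for p in sys.argv[1:]: print(p,lidfit("pics/"+p))
E
python3 tilt.py s14.png s15.png s16.png s17.png
python3 - <<'E'
from pm import *
S=camera("side")
def ell(c,tx,ty,r=.040):
    t=np.linspace(0,2*np.pi,60); n=R.from_rotvec([tx,ty,0])
    P=np.array(c)+n.apply(np.c_[r*np.cos(t),r*np.sin(t),0*t])
    q=(proj(S,P)-[215,200]+.5)*8
    return cv2.fitEllipse(q.astype(np.float32))
c=(.477,.0615,.057)
print("flat",ell(c,0,0)); print("tx.05",ell(c,.05,0)); print("ty.05",ell(c,0,.05)); print("up10",ell((.477,.0615,.067),0,0))
E
```

```text
s14.png (((224.76800537109375, 356.61614990234375), (145.52223205566406, 228.4746856689453), 86.5150146484375), 25746.5)
s15.png (((224.93646240234375, 356.5025634765625), (145.4126739501953, 228.39697265625), 86.55992126464844), 25712.5)
s16.png (((230.6728515625, 356.0287780761719), (141.50897216796875, 229.0183868408203), 85.58827209472656), 25047.0)
s17.png (((229.34866333007812, 337.7140197753906), (140.73399353027344, 228.99563598632812), 86.04412078857422), 24954.5)
flat ((230.1475372314453, 354.3392639160156), (144.22402954101562, 227.7763214111328), 86.24258422851562)
tx.05 ((230.08511352539062, 354.2845764160156), (136.83099365234375, 227.75021362304688), 88.35501861572266)
ty.05 ((230.22994995117188, 354.29925537109375), (138.87562561035156, 227.8282928466797), 83.29576110839844)
up10 ((228.8320770263672, 332.08404541015625), (143.63803100585938, 228.8562469482422), 86.27003479003906)
```

Pail is airborne by about 8 mm, with a tilt of about 1.4°. Raising a touch more, then holding still.

```bash
python3 -m creep '[[10,[0,0,0.015],[0,0,0]],[10,[0,0,0.012],[0,0,0]],[10,[0,0,0],[0,0,0]],[10,[0,0,0],[0,0,0]],[10,[0,0,0],[0,0,0]],[10,[0,0,0],[0,0,0]],[10,[0,0,0],[0,0,0]],[10,[0,0,0],[0,0,0]]]'
python3 look.py s18.png
python3 -m creep '[[10,[0,0,0],[0,0,0]],[10,[0,0,0],[0,0,0]],[10,[0,0,0],[0,0,0]],[10,[0,0,0],[0,0,0]],[10,[0,0,0],[0,0,0]],[10,[0,0,0],[0,0,0]],[10,[0,0,0],[0,0,0]],[10,[0,0,0],[0,0,0]],[10,[0,0,0],[0,0,0]],[10,[0,0,0],[0,0,0]],[10,[0,0,0],[0,0,0]],[10,[0,0,0],[0,0,0]]]'
python3 look.py s19.png
python3 -m creep '[[10,[0,0,0],[0,0,0]],[10,[0,0,0],[0,0,0]],[10,[0,0,0],[0,0,0]],[10,[0,0,0],[0,0,0]],[10,[0,0,0],[0,0,0]],[10,[0,0,0],[0,0,0]],[10,[0,0,0],[0,0,0]],[10,[0,0,0],[0,0,0]]]'
python3 look.py s20.png
python3 tilt.py s18.png s19.png s20.png
python3 - <<'E'
from pm import *
S=camera("side");cv2.imwrite("pics/read.png",cv2.resize(S["pixels"][140:280,200:300,::-1],None,fx=4,fy=4,interpolation=cv2.INTER_CUBIC))
E
```

```text
t: 22.08
tool_pos: [0.477, 0.0618, 0.3008]
orientation: [0.538, -0.458, -0.538, -0.458]
ft_force: [-0.1, -0.2, -5.0]
grip_width: 0.0175
22.075 [0.477  0.0618 0.3008] [-0.06 -0.15 -4.99] [ 0.017 -0.022  0.044]
t: 23.62
tool_pos: [0.477, 0.0618, 0.3008]
orientation: [0.538, -0.458, -0.538, -0.458]
ft_force: [-0.7, 1.1, -6.0]
grip_width: 0.0172
23.625 [0.477  0.0618 0.3008] [-0.68  1.15 -5.97] [-0.004 -0.022 -0.002]
t: 24.68
tool_pos: [0.477, 0.0619, 0.3008]
orientation: [-0.538, 0.458, 0.538, 0.458]
ft_force: [0.8, -0.0, -5.0]
grip_width: 0.0175
24.675 [0.477  0.0619 0.3008] [ 0.77 -0.   -5.01] [-0.012 -0.041  0.014]
s18.png (((228.9696807861328, 333.6675720214844), (139.890380859375, 230.13145446777344), 85.91948699951172), 24887.5)
s19.png (((228.8773193359375, 333.7371826171875), (139.87539672851562, 229.98199462890625), 85.89895629882812), 24894.5)
s20.png (((228.9099578857422, 333.72979736328125), (139.9092254638672, 229.8690643310547), 85.94244384765625), 24882.0)
```

View pics/read.png

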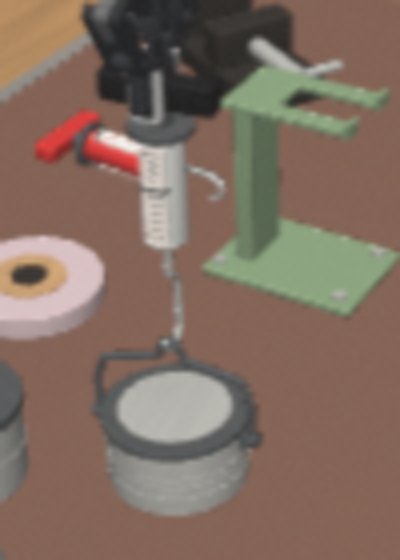

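The pail hung still for over 2.5 s (lid centre steady to within 0.1 crop px), about 10 mm clear, with a load near 3.8 N. Now lowering slowly, with a 2 mm correction in x back to the original spot.

```bash
python3 -m creep '[[10,[0.008,0.001,-0.01],[0,0,0]],[10,[0.008,0.001,-0.015],[0,0,0]],[10,[0.008,0.001,-0.015],[0,0,0]],[10,[0.006,0.001,-0.015],[0,0,0]],[10,[0,0,-0.015],[0,0,0]],[10,[0,0,-0.015],[0,0,0]],[10,[0,0,-0.012],[0,0,0]],[10,[0,0,-0.012],[0,0,0]],[10,[0,0,-0.012],[0,0,0]],[10,[0,0,-0.012],[0,0,0]],[10,[0,0,-0.012],[0,0,0]],[10,[0,0,-0.012],[0,0,0]]]'
python3 -m creep '[[10,[0,0,-0.012],[0,0,0]],[10,[0,0,-0.012],[0,0,0]],[10,[0,0,-0.012],[0,0,0]],[10,[0,0,-0.012],[0,0,0]],[10,[0,0,-0.015],[0,0,0]],[10,[0,0,-0.02],[0,0,0]],[10,[0,0,-0.02],[0,0,0]],[10,[0,0,-0.02],[0,0,0]],[10,[0,0,-0.02],[0,0,0]],[10,[0,0,-0.02],[0,0,0]],[10,[0,0,0],[0,0,0]]]'
python3 look.py s21.png; python3 tilt.py s21.png
```

```text
t: 26.28
tool_pos: [0.4788, 0.0621, 0.2914]
orientation: [0.538, -0.458, -0.538, -0.458]
ft_force: [-0.3, -0.2, -5.5]
grip_width: 0.0174
t: 27.65
tool_pos: [0.4787, 0.0622, 0.2816]
orientation: [-0.538, 0.458, 0.539, 0.458]
ft_force: [0.1, 0.4, -4.3]
grip_width: 0.0173
27.65 [0.4787 0.0622 0.2816] [ 0.07  0.45 -4.27] [0.107 0.19  0.026]
s21.png (((226.44996643066406, 355.47296142578125), (142.24427795410156, 229.00209045410156), 85.88075256347656), 25162.5)
```

View pics/s21.png

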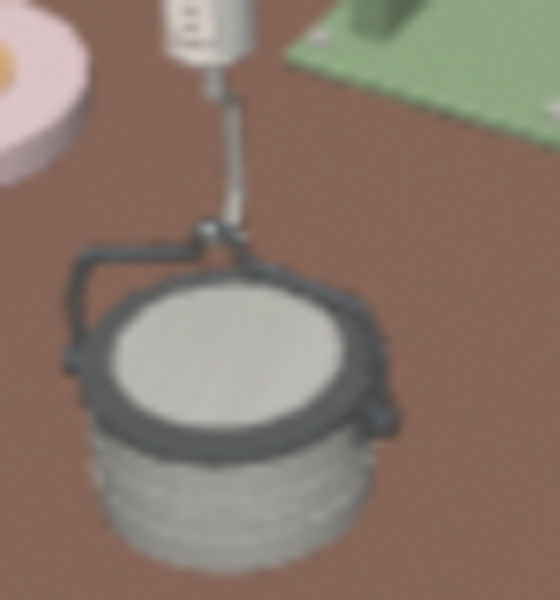

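```bash
python3 -m creep '[[10,[0,0,-0.02],[0,0,0]],[10,[0,0,-0.02],[0,0,0]],[10,[0,0,-0.02],[0,0,0]],[10,[0,0,-0.02],[0,0,0]],[10,[0,0,-0.02],[0,0,0]],[10,[0,0,-0.02],[0,0,0]],[10,[0,0,-0.025],[0,0,0]],[10,[0,0,-0.025],[0,0,0]],[10,[0,0,-0.025],[0,0,0]],[10,[0,0,-0.025],[0,0,0]],[10,[0,0,-0.025],[0,0,0]],[10,[0,0,0],[0,0,0]]]'
python3 look.py s22.png; python3 tilt.py s22.png
```

```text
t: 29.2
tool_pos: [0.4789, 0.0621, 0.267]
orientation: [0.539, -0.458, -0.538, -0.458]
ft_force: [-2.2, 1.1, -1.7]
grip_width: 0.0173
29.2 [0.4789 0.0621 0.267 ] [-2.24  1.13 -1.73] [0.051 0.339 0.012]
s22.png (((227.8486785888672, 360.2713317871094), (147.0193328857422, 229.1175994873047), 86.25142669677734), 26045.0)
```

View pics/s22.png

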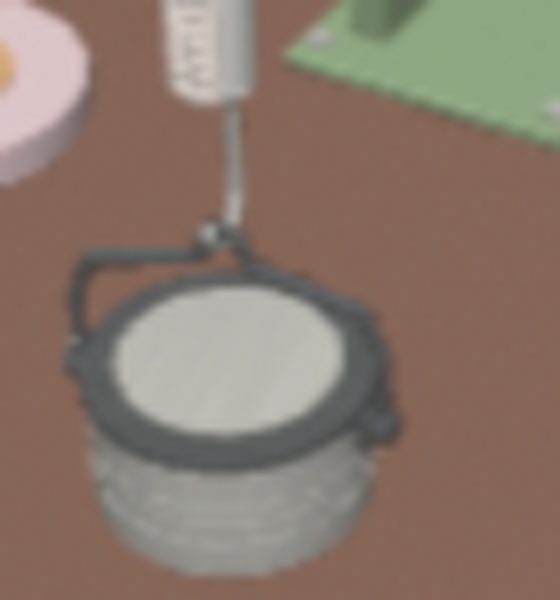

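```bash
python3 -m creep '[[10,[-0.02,-0.003,-0.02],[0,0,0]],[10,[-0.02,-0.003,-0.02],[0,0,0]],[10,[0,0,-0.02],[0,0,0]],[10,[0,0,0],[0,0,0]]]'
python3 look.py s23.png; python3 tilt.py s23.png
```

```text
t: 29.75
tool_pos: [0.4766, 0.0616, 0.2634]
orientation: [0.539, -0.458, -0.538, -0.458]
ft_force: [1.2, -0.5, -1.4]
grip_width: 0.0175
29.75 [0.4766 0.0616 0.2634] [ 1.2  -0.54 -1.38] [-0.048  0.009  0.03 ]
s23.png (((227.82627868652344, 360.33172607421875), (147.04513549804688, 229.49656677246094), 86.34615325927734), 26064.0)
```

View pics/s23.png

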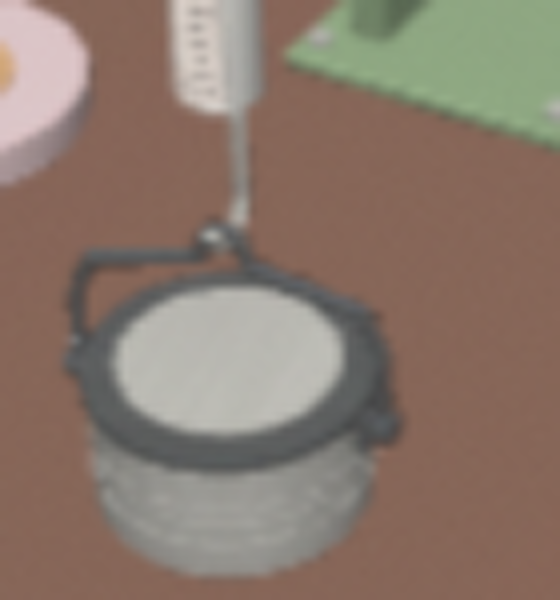

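```bash
python3 -m creep '[[10,[0,0,-0.04],[0,0,0]],[10,[0,0,-0.05],[0,0,0]],[10,[0,0,-0.05],[0,0,0]],[10,[0,0,-0.05],[0,0,0]],[10,[0,0,-0.05],[0,0,0]],[10,[0,0,-0.05],[0,0,0]],[10,[0,0,0],[0,0,0]],[10,[0,0,0],[0,0,0]]]'
python3 look.py s24.png; python3 tilt.py s24.png
```

```text
t: 30.8
tool_pos: [0.4765, 0.0617, 0.246]
orientation: [0.538, -0.458, -0.538, -0.458]
ft_force: [-0.5, -1.2, -2.2]
grip_width: 0.0172
30.8 [0.4765 0.0617 0.246 ] [-0.48 -1.22 -2.23] [0.007 0.015 0.005]
s24.png (((227.836669921875, 360.4292297363281), (146.9434356689453, 229.68421936035156), 86.27700805664062), 26055.5)
```

View pics/s24.png

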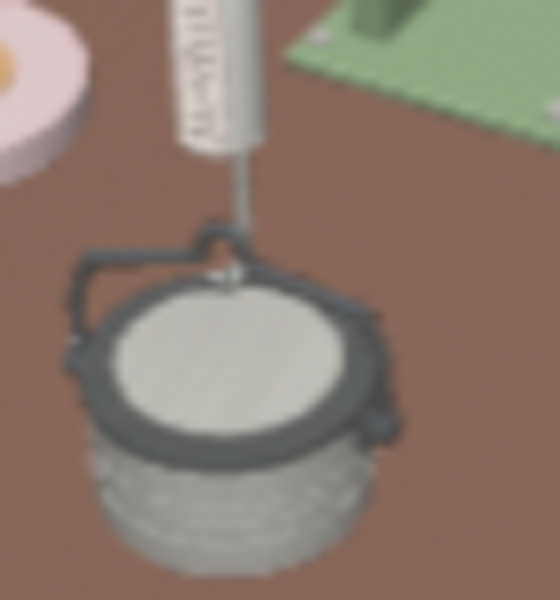

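```bash
python3 -m creep '[[10,[0.008,-0.05,0],[0,0,0]],[10,[0.013,-0.08,0],[0,0,0]],[10,[0.016,-0.1,0],[0,0,0]],[10,[0.016,-0.1,0],[0,0,0]],[10,[0.016,-0.1,0],[0,0,0]],[10,[0.016,-0.1,0],[0,0,0]],[10,[0.016,-0.1,0],[0,0,0]],[10,[0,0,0],[0,0,0]]]'
python3 look.py s25.png; python3 tilt.py s25.png
```

```text
t: 31.85
tool_pos: [0.4826, 0.0235, 0.2459]
orientation: [0.538, -0.459, -0.538, -0.459]
ft_force: [0.2, 1.0, -1.2]
grip_width: 0.0174
31.85 [0.4826 0.0235 0.2459] [ 0.19  1.02 -1.18] [-0.005  0.02   0.024]
s25.png (((227.79673767089844, 360.3094482421875), (147.16201782226562, 229.75877380371094), 86.24626159667969), 26156.5)
```

View pics/s25.png

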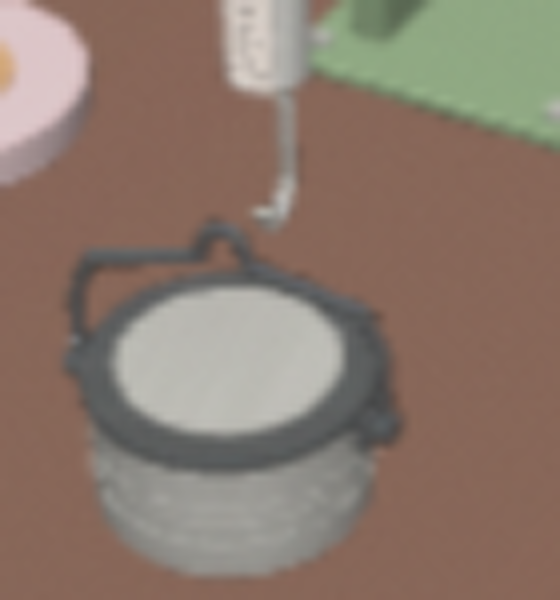

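The pail has not moved (lid centre unchanged at (227.8,360.3)), and the hook is out. Returning to the spot in front of the rack.

```bash
python3 -m creep '[[10,[-0.02,-0.1,0],[0,0,-0.5]],[10,[-0.04,-0.2,0],[0,0,-0.9]],[10,[-0.05,-0.22,0],[0,0,-1]],[10,[-0.05,-0.22,0],[0,0,-1]],[10,[-0.05,-0.22,0],[0,0,-1]],[10,[-0.05,-0.22,0],[0,0,-1]],[10,[-0.05,-0.22,0],[0,0,-1]],[10,[-0.05,-0.22,0],[0,0,-1]],[10,[-0.05,-0.22,0],[0,0,-1]],[10,[-0.05,-0.22,0],[0,0,-1]],[10,[-0.05,-0.22,0],[0,0,-1]],[10,[-0.05,-0.22,0],[0,0,-1]]]' && python3 -m creep '[[10,[-0.05,-0.22,-0.05],[0,0,-1]],[10,[-0.05,-0.22,-0.05],[0,0,-1]],[10,[-0.05,-0.22,-0.05],[0,0,-1]],[10,[-0.05,-0.22,-0.05],[0,0,-1]],[10,[-0.05,-0.22,-0.05],[0,0,-1]],[10,[-0.05,-0.22,-0.05],[0,0,-1]],[10,[-0.05,-0.2,-0.05],[0,0,-1]],[10,[-0.02,-0.1,-0.05],[0,0,-0.9]],[10,[0,0,0],[0,0,0]],[10,[0,0,0],[0,0,0]]]'
cat > look2.py <<'E'
import sys
from pm import *
s=get_state(); M=R.from_quat(s["orientation"]).as_matrix();print(s["t"],np.round(s["tool_pos"],4),np.round(s["ft_force"],2),np.round(s["ft_torque"],3),np.degrees(np.arctan2(M[1,2],M[0,2])))
S=camera("side"); crop(S,240,100,110,120,5,sys.argv[1])
E
python3 look2.py s26.png
```

```text
t: 33.4
tool_pos: [0.4486, -0.1266, 0.246]
orientation: [-0.253, 0.66, 0.253, 0.66]
ft_force: [0.1, 0.1, -2.2]
grip_width: 0.0173
t: 34.65
tool_pos: [0.4267, -0.2231, 0.222]
orientation: [-0.017, 0.707, 0.017, 0.707]
ft_force: [0.0, 0.8, -0.7]
grip_width: 0.0176
34.65 [ 0.4267 -0.2231  0.222 ] [ 0.04  0.84 -0.67] [-0.001 -0.034  0.016] 2.722207171376617
```

View pics/s26.png

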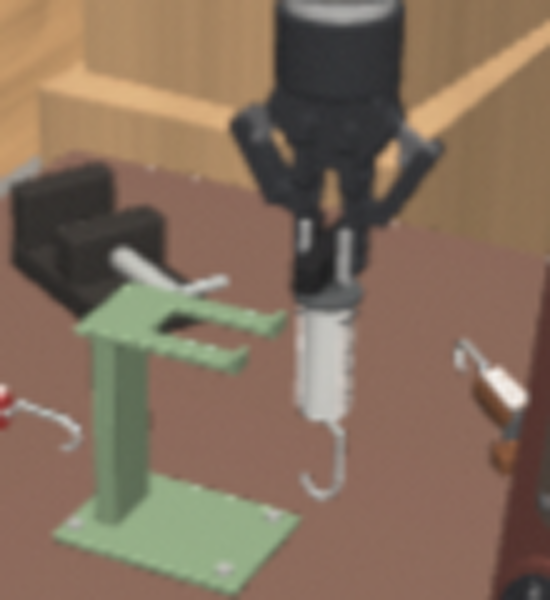

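The picture matches the earlier one at this pose (scale at the same pixels), so the grip has not slipped. Retracing the way in.

```bash
python3 -m creep '[[10,[0,-0.02,-0.14],[0,0,0]],[10,[0,0,-0.14],[0,0,0]],[10,[0,0,-0.14],[0,0,0]],[10,[0,0,0],[0,0,0]],[10,[0.15,0.003,0],[0,0,0]],[10,[0.2,0.003,0],[0,0,0]],[10,[0.2,0.003,0],[0,0,0]],[10,[0.2,0.003,0],[0,0,0]],[10,[0.2,0.003,0],[0,0,0]],[10,[0.2,0.002,0],[0,0,0]],[10,[0.15,0.001,0],[0,0,0]],[10,[0.1,0,0],[0,0,0]]]'; python3 -m creep '[[10,[0,0,0],[0,0,0]],[10,[0,0,0],[0,0,0]]]'
python3 look2.py s27.png
```

```text
t: 36.2
tool_pos: [0.5112, -0.2234, 0.1967]
orientation: [-0.017, 0.707, 0.017, 0.707]
ft_force: [0.9, -0.2, -1.3]
grip_width: 0.0174
t: 36.45
tool_pos: [0.5104, -0.2234, 0.1966]
orientation: [-0.016, 0.707, 0.017, 0.707]
ft_force: [-0.1, 0.0, -1.4]
grip_width: 0.0174
36.45 [ 0.5104 -0.2234  0.1966] [-0.08  0.01 -1.38] [ 0.035 -0.012  0.018] 2.676290793696578
```

View pics/s27.png

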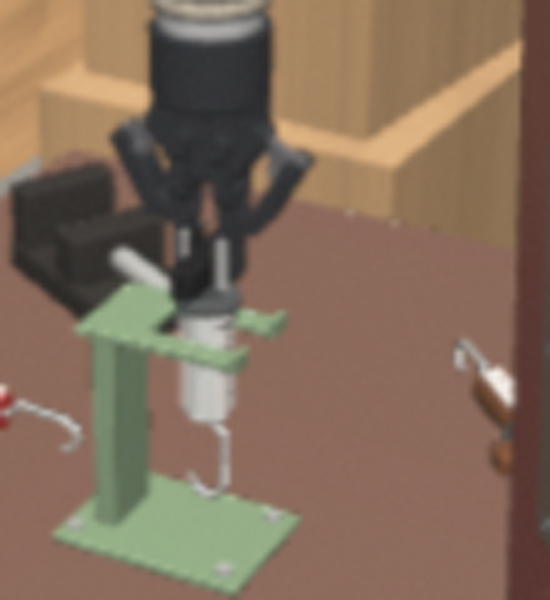

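```bash
python3 -m creep '[[10,[0,0,-0.08],[0,0,0]],[10,[0,0,-0.08],[0,0,0]],[10,[0,0,-0.06],[0,0,0]],[10,[0,0,-0.03],[0,0,0]],[10,[0,0,-0.02],[0,0,0]],[10,[0,0,-0.02],[0,0,0]],[10,[0,0,0],[0,0,0]]]'; python3 -m creep '[[10,[0,0,-0.008],[0,0,0]],[10,[0,0,-0.008],[0,0,0]],[10,[0,0,0],[0,0,0]]]'
python3 look2.py s28.png
```

```text
t: 37.38
tool_pos: [0.5107, -0.2234, 0.1793]
orientation: [-0.017, 0.707, 0.017, 0.707]
ft_force: [0.2, -1.2, -2.6]
grip_width: 0.0172
t: 37.75
tool_pos: [0.5107, -0.2234, 0.1784]
orientation: [-0.017, 0.707, 0.017, 0.707]
ft_force: [-0.2, 0.1, -1.6]
grip_width: 0.0174
37.75 [ 0.5107 -0.2234  0.1784] [-0.22  0.13 -1.62] [0.008 0.043 0.034] 2.6810130293979957
```

View pics/s28.png

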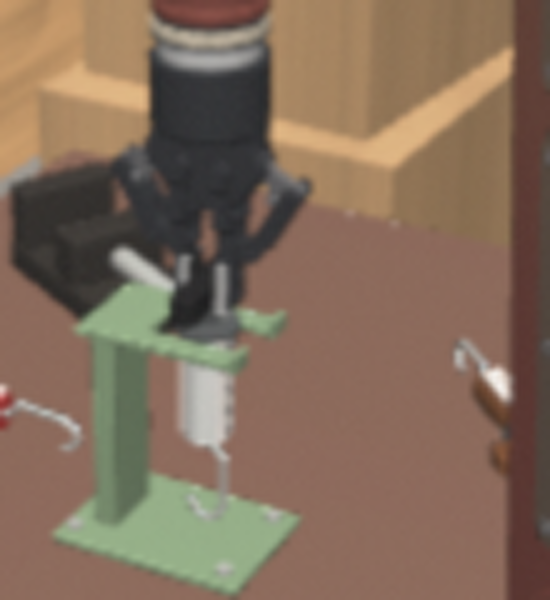

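```bash
python3 -m creep '[[10,[0,0,-0.006],[0,0,0]],[10,[0,0,0],[0,0,0]],[10,[0,0,0],[0,0,0]]]'; python3 -m creep '[[10,[0,0,-0.006],[0,0,0]],[10,[0,0,0],[0,0,0]],[10,[0,0,0],[0,0,0]]]';python3 -m creep '[[10,[0,0,-0.004],[0,0,0]],[10,[0,0,0],[0,0,0]],[10,[0,0,0],[0,0,0]]]'
```

```text
t: 38.17
tool_pos: [0.5107, -0.2234, 0.178]
orientation: [-0.017, 0.707, 0.017, 0.707]
ft_force: [0.6, 0.4, -2.2]
grip_width: 0.0174
t: 38.55
tool_pos: [0.5107, -0.2234, 0.178]
orientation: [-0.017, 0.707, 0.017, 0.707]
ft_force: [-1.0, 0.2, 1.0]
grip_width: 0.0171
t: 38.92
tool_pos: [0.5107, -0.2234, 0.1779]
orientation: [-0.017, 0.707, 0.017, 0.707]
ft_force: [-2.3, 1.2, 4.8]
grip_width: 0.017
```

Collar rests on the fork. Easing off the slight press, then releasing.

```bash
python3 -m creep '[[10,[0,0,0.006],[0,0,0]],[10,[0,0,0],[0,0,0]],[10,[0,0,0],[0,0,0]]]'; python3 -m creep '[[19,[0,0,0],[0,0,0]],[22,[0,0,0],[0,0,0]],[30,[0,0,0],[0,0,0]],[45,[0,0,0],[0,0,0]],[60,[0,0,0],[0,0,0]],[60,[0,0,0],[0,0,0]],[60,[0,0,0],[0,0,0]]]' 20
python3 look2.py s29.png
```

```text
t: 39.3
tool_pos: [0.5107, -0.2234, 0.178]
orientation: [-0.017, 0.707, 0.017, 0.707]
ft_force: [-2.6, 1.4, 5.8]
grip_width: 0.0174
t: 40.17
tool_pos: [0.5107, -0.2234, 0.1778]
orientation: [-0.017, 0.707, 0.017, 0.707]
ft_force: [0.1, 0.1, -0.3]
grip_width: 0.0597
40.175 [ 0.5107 -0.2234  0.1778] [ 0.09  0.14 -0.26] [ 0.027  0.025 -0.057] 2.682417688447784
```

View pics/s29.png

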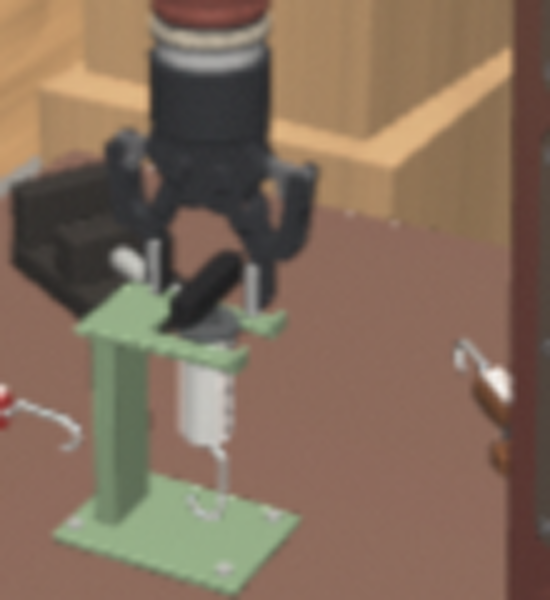

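Released, and the scale stands in the fork. Retreating straight up and back towards the start.

```bash
python3 -m creep '[[60,[0,0,0.1],[0,0,0]],[60,[0,0,0.25],[0,0,0]],[60,[0,0,0.4],[0,0,0]],[60,[0,0,0.4],[0,0,0]],[60,[0,0,0.4],[0,0,0]],[60,[0,0,0.4],[0,0,0]],[60,[-0.2,-0.4,0],[0,0,0]],[60,[-0.3,-0.5,0],[0,0,0]],[60,[-0.3,-0.5,0],[0,0,0]],[60,[-0.3,-0.5,0],[0,0,0]],[60,[-0.3,-0.5,0],[0,0,0]],[60,[-0.3,-0.5,0],[0,0,0]]]'; python3 -m creep '[[60,[-0.2,-0.3,0],[0,0,0]],[60,[0,0,0],[0,0,0]],[60,[0,0,0],[0,0,0]]]'
python3 - <<'E'
from pm import *
s=get_state(); print(s["t"],s["tool_pos"],np.round(s["dq"],3))
S=camera("side");T=camera("top")
cv2.imwrite("pics/fs.png",cv2.resize(S["pixels"][120:290,170:360,::-1],None,fx=4,fy=3.5,interpolation=cv2.INTER_CUBIC))
cv2.imwrite("pics/ft.png",cv2.resize(T["pixels"][130:250,140:340,::-1],None,fx=4,fy=4,interpolation=cv2.INTER_CUBIC))
for n in("pail","tin","arbor","wheel","rack","scale"): print(n,[(round(x["score"],2),np.round(x["at"])) for x in landmark_of("top",n)][:4])
E
```

```text
t: 41.72
tool_pos: [0.4083, -0.3986, 0.2964]
orientation: [-0.017, 0.706, 0.016, 0.707]
ft_force: [0.2, 0.1, 0.5]
grip_width: 0.0602
t: 42.1
tool_pos: [0.3972, -0.4146, 0.295]
orientation: [-0.017, 0.707, 0.017, 0.707]
ft_force: [-0.1, 0.7, -0.3]
grip_width: 0.0596
42.1 [ 0.39721369 -0.41460589  0.29498564] [ 0.012 -0.001  0.004 -0.003 -0.004 -0.001]
pail []
tin [(0.7, array([195., 180.]))]
arbor [(0.65, array([156., 214.]))]
wheel [(0.96, array([250., 148.]))]
rack [(0.74, array([297., 207.])), (0.3, array([214., 217.]))]
scale [(0.87, array([366., 250.])), (0.8, array([312., 123.])), (0.69, array([305., 200.])), (0.57, array([294., 287.]))]
```

View pics/fs.png

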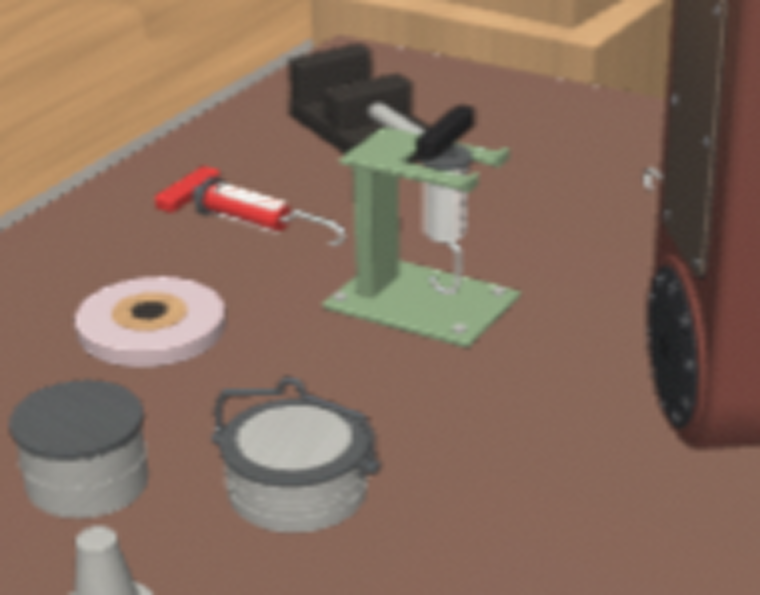

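View pics/ft.png

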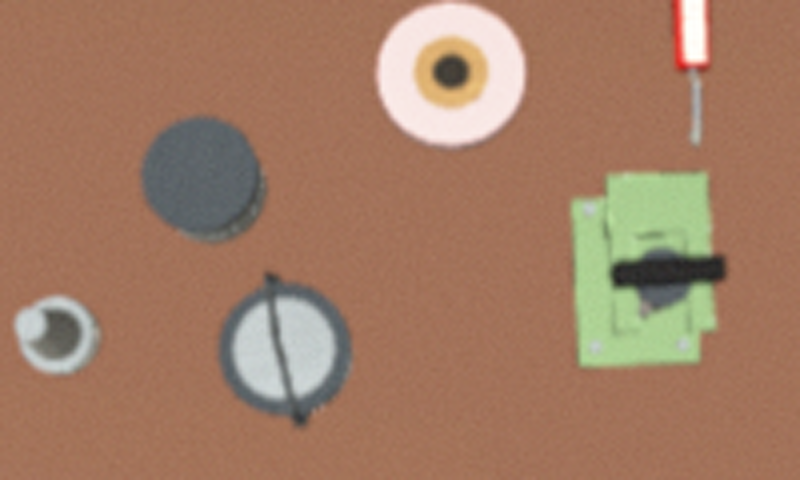

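The final pictures show the scale back in the fork as before, with the handle at top crop (668,270). The pail is level at (285,349), about 2–3 mm from its original spot. The bystanders have not moved, and the hand is clear.

```bash
python3 -c "
from bench import *
print(sign_off())"
```

```text
the job is handed in; nothing more can be done
None
```

The weighing is done and handed in at about 42 s of the 72 s allowed; no verdict is reported.

- **Weighing:** I took the black-handled scale off the rack and hooked it into the bail's crook. I drew it up until the pail hung about 1 cm clear, and it hung still for over 2.5 s. The load was about 3.8 N, so roughly 0.37–0.4 kg.
- **Putting back:** I set the pail down slowly, slid the hook out without moving it, and hung the scale back in the fork.
- **Final checks:** The scale stands in the fork as it did at the start, and the pail is level. The bystanders and look-alikes are unmoved, and the hand touches nothing.

Some checks were not perfect:
- The pail hung about 1.5° off level.
- It ended about 2–3 mm from its original spot, turned by perhaps 3°.
- The hook pressed sideways on the crook with about 2 N when the load came off; I moved it to relieve that.
- The collar met the fork with a few newtons before I let go; backing off slightly beforehand did not reduce it.
- The bail now stands upright instead of leaning.
- The network did not find the pail in the last top picture, so I judged its place by eye from the images.

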